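# Wedge up the mould frame and gauge the wedges

## Robot

A 6-joint arm with a two-finger parallel gripper is mounted at the origin on the work surface. World frame = base frame: x ahead of the robot, y to its left, z up, the work surface at z = 0. Lengths are in m, angles in rad, forces in N, time in s.
With the tool pointing down it reaches from about 0.3 to 0.875 m from the base axis. Payload 6.4 kg.
Tool frame: the origin (TCP) lies at the very end of the fingers, on their centre line; the grasp point (between the pads) lies 19 mm behind it; y points along the fingers, x is the direction in which the jaws open and shut, and the axes are right-handed (so a half turn about y gives the same grasp; the last joint's range is limited). The gripper opens to 88 mm and grips with 3 to 60 N. Pads are 18 mm wide; open, the fingers measure 123 mm over their backs; the gripper's body (75 mm by 187 mm) begins 45 mm behind the grasp point.
Start: joints at [1.029, 0.181, 1.607, -0, 1.354, -0.206], TCP at [0.189, 0.543, 0.239] pointing down, gripper open.
Joint ranges: [-2.99, 2.99], [-0.89, 2.07], [0.3, 2.58], [-1.14, 4.28], [0, 2.63], [-3.12, 3.12]. Speed limits (rad/s): [2.57, 2.57, 3.01, 3.14, 3.14, 3.14].

## Interface

Orientations are given as a unit quaternion [x, y, z, w].
In Python, from bench import manip, optics, ticket gives the robot as it stands.
- The arm moves only by the tool send_rows, never from a script. Its argument "commands" is a list of rows, each a list of 6 numbers: the shift along the tool's x, y, z in mm, then the turn, a rotation vector about the tool's x, y, z in rad. In form: [[tx, ty, tz, wx, wy, wz], ...]. A call has 1 to 10 rows; each row is the pose to reach, as a shift and turn from the pose commanded when the call began, along the tool's axes at that moment; what a row does not reach only later rows make up. A row lasts 1/12 s, in which the tool goes at most 41.7 mm and 7.16 degrees, less where a joint would pass 70% of its speed; a pose out of reach is approached as far as the arm can. A call with a gripper value outside its range is refused whole. "claw" is the gripper command: -1 is shut, 1 is fully open, values between are in proportion, set as the call begins (left out, the last holds). The fingers move at their own pace and stop on an object; the grip force is fixed at half the most. Time passes only in rows, so rows that repeat a pose let the fingers close. It gives the time, the measured TCP pose, the force and the opening at its end, in the units of the state.
- manip.get_obs(): the state, without advancing time (a new reading comes with each control period).
- optics.get_image(name): name is "scene" or "top" or "wrist"; returns a dict with "img" (384x512x3 uint8, blue, green, red), "range_z" (384x512 float32, m along the optical axis (not along the pixel's ray), 0 where there is no reading), "fx", "fy", "cx", "cy" (pixels), "world_from_camera" (4x4, takes a point from camera to world coordinates). Camera axes: x right, y down, z forward; pixel columns grow to the right and rows downward; lengths in m; the calibration is good to about 2 mm. The wrist camera is an equidistant fisheye: a pixel r from the principal point sees the ray r / f radians off the axis. A picture is of the moment at which its call begins.
- ticket.sign_off(): hands the job in, once; it reports no verdict.
The state is a dict: "time_s": time; "q": joint angles; "joint_velocities": joint speeds; "joint_efforts": joint torques, N m; "tcp_pos": TCP position; "tool_rot": TCP orientation; "force": force on the tool from outside, world axes, zero at the start; "ft_torque": the same for the moment, N m; "finger_gap": finger opening in m.
Only numpy, scipy, OpenCV 4.12 (cv2) and the standard library are available. Lean on these libraries where they do the work, as an engineer would, in place of code of your own. Each camera call takes 0.05 s, during which the arm holds its last target.

## Task

Close the mould frame: set each wooden wedge that is waiting in a stand into the socket of its own width, sloping face towards the sliding shoe, and tap it down with the hand rammer (not with the hand) until it stops, its head's shoulder fully down on the steel; stand the rammer upright back on its round rubber pad. Once all wedges are home, take the gauge stylus and touch its tip to the disc on top of each wedge, from the widest wedge to the narrowest, and hang the stylus back in its block. Leave everything else on the bench where it is.

Things in the scene. Friction and masses are not known exactly. Their poses are not given: they have to be found in the camera images.
- frame: Fixed clamp frame: a 310 mm steel bar, top 70 mm above the bench, with three slot-shaped sockets 90 mm apart along its y, 62 mm deep; on its +x side a plaster mould in a wooden case, 78 mm tall. Origin: on the bench under the middle socket. Each socket's -x wall is upright and fixed; its +x wall is the sloping face of a steel shoe that slides stiffly (7 N) and stays put.
- socket_wide (a point): Mouth of the wide socket, at the steel top: where the wide wedge's axis stands when home; axes as the frame's. The opening is 49 mm along y; along x it reaches 9 mm to -x and 3 to 5 mm to +x until the wedge pushes the shoe 4 to 6 mm to +x. The wedge drops in by its own weight until its head's middle is 42 to 54 mm above here; home is 22 mm, its shoulder on the steel.
- wide_head (a point): Wide wedge, hardwood, tip down: middle of its head, 44 (y) x 30 (x) x 44 mm tall. None if absent. Shank 60 mm below: 18 mm thick (x -9 to 9) under the head, 6 (x -9 to -3) at the tip, 36 mm wide there; its +x face slopes and must face the shoe, axes as the frame's. Starts hanging by its shoulder in a wooden stand 64 mm tall, 70 mm along y; lifts straight out.
- wide_mark (a point): Steel disc, 14 mm across, in the middle of the top of the wide wedge's head, 22 mm above the head's middle. None if absent. Once the wedge stands in its socket, some 8 to 13 N pressed or tapped down here drives it in against friction; it stays at the depth reached.
- socket_middle (a point): Mouth of the middle socket, at the steel top: where the middle wedge's axis stands when home; axes as the frame's. The opening is 37 mm along y; along x it reaches 9 mm to -x and 3 to 5 mm to +x until the wedge pushes the shoe 4 to 6 mm to +x. The wedge drops in by its own weight until its head's middle is 42 to 54 mm above here; home is 22 mm, its shoulder on the steel.
- middle_head (a point): Middle wedge, hardwood, tip down: middle of its head, 32 (y) x 30 (x) x 44 mm tall. None if absent. Shank 60 mm below: 18 mm thick (x -9 to 9) under the head, 6 (x -9 to -3) at the tip, 24 mm wide there; its +x face slopes and must face the shoe, axes as the frame's. Starts hanging by its shoulder in a wooden stand 64 mm tall, 58 mm along y; lifts straight out.
- middle_mark (a point): Steel disc, 14 mm across, in the middle of the top of the middle wedge's head, 22 mm above the head's middle. None if absent. Once the wedge stands in its socket, some 8 to 13 N pressed or tapped down here drives it in against friction; it stays at the depth reached.
- socket_narrow (a point): Mouth of the narrow socket, at the steel top: where the narrow wedge's axis stands when home; axes as the frame's. The opening is 25 mm along y; along x it reaches 9 mm to -x and 3 to 5 mm to +x until the wedge pushes the shoe 4 to 6 mm to +x. The wedge drops in by its own weight until its head's middle is 42 to 54 mm above here; home is 22 mm, its shoulder on the steel.
- narrow_head (a point): Narrow wedge, hardwood, tip down: middle of its head, 20 (y) x 30 (x) x 44 mm tall. None if absent. Shank 60 mm below: 18 mm thick (x -9 to 9) under the head, 6 (x -9 to -3) at the tip, 12 mm wide there; its +x face slopes and must face the shoe, axes as the frame's. Starts hanging by its shoulder in a wooden stand 64 mm tall, 46 mm along y; lifts straight out.
- narrow_mark (a point): Steel disc, 14 mm across, in the middle of the top of the narrow wedge's head, 22 mm above the head's middle. None if absent. Once the wedge stands in its socket, some 8 to 13 N pressed or tapped down here drives it in against friction; it stays at the depth reached.
- rammer_grip (a point): Hand rammer, standing upright: middle of its wooden handle (26 mm diameter, 80 mm tall), 85 mm above its flat lower face and 40 mm below its upper end; the iron butt below the handle is 52 mm in diameter and 45 mm tall. 0.3 to 0.5 kg.
- rammer_face (a point): Middle of the rammer's flat lower (striking) face.
- pad_centre (a point): Middle of a thin round rubber pad, 120 mm across, flat on the bench: the rammer's place.
- stylus_grip (a point): Gauge stylus (a turned steel probe, 115 mm long, tip down): middle of its handle (18 mm diameter, 68 mm long), 82 mm above the tip. Below the handle is a collar 32 mm in diameter (40 to 47 mm above the tip), then a point.
- stylus_tip (a point): Tip of the stylus (4 mm across).
- block_mouth (a point): Middle of the top of an aluminium block (60 x 60 mm, 50 mm tall, fixed) with a hole 24 mm across and 46 mm deep: the stylus's place. The stylus hangs in it tip down by its collar, with the tip 40 mm below this point.
- brick: Terracotta half brick 100 x 100 x 60 mm, a bystander.
- jar: Amber glass jar, 68 mm across, 85 mm tall, a bystander.
- template: Flat L-shaped board pattern, about 75 x 100 x 12 mm, a bystander.
- file: Screwdriver with a dark wooden handle, lying on the bench, a bystander.
- can: Grey can 84 mm across, 100 mm tall, a bystander.
- bowl: Grey bowl 110 mm across, 45 mm tall, a bystander.
- offcut: Dark wood offcut 60 x 90 x 50 mm, a bystander.
Mind the look-alikes: they are no part of the job. Leave any red look-alike of the part that bears narrow_head alone.

How it is judged:
On the way, in this order (a step that is already met when the one before it is completed fails the run):
1. every wedge that is there is home in its own socket (z of wide_head in the frame of socket_wide below 0.0265 m and horizontal distance between wide_head and socket_wide below 0.008 m and angle between each of wide_head, middle_head, narrow_head's own z axis and vertical below 0.12 rad and z of middle_head in the frame of socket_middle below 0.0265 m and horizontal distance between middle_head and socket_middle below 0.008 m and z of narrow_head in the frame of socket_narrow below 0.0265 m and horizontal distance between narrow_head and socket_narrow below 0.008 m), for 0.2 s.
2. the stylus tip touches the disc on the wide wedge, which is home (distance between stylus_tip and wide_mark below 0.008 m and contact force between stylus and wedge_wide above 0.2 N), for 0.1 s.
3. the stylus tip touches the disc on the middle wedge, which is home (distance between stylus_tip and middle_mark below 0.008 m and contact force between stylus and wedge_middle above 0.2 N), for 0.1 s.
4. the stylus tip touches the disc on the narrow wedge, which is home (distance between stylus_tip and narrow_mark below 0.008 m and contact force between stylus and wedge_narrow above 0.2 N), for 0.1 s.
At the end, for the whole second after the job is handed in: Each wedge present in its own socket: shoulder within 4.5 mm of the steel, within 8 mm of the socket's middle, tilt under 0.12 rad; rammer upright on the bench within 60 mm of the pad's middle; stylus in its block, grip within 15 mm of the hole's axis, tip 34 mm or more down; both at rest (all of step 1 and horizontal distance between rammer_grip and pad_centre below 0.06 m and angle between rammer_grip's own z axis and vertical below 0.1 rad and height (world z) of rammer_face below 0.006 m and horizontal distance between stylus_grip and block_mouth below 0.015 m and z of stylus_tip in the frame of block_mouth below -0.034 m and linear speed of each of rammer, stylus below 0.02 m/s); the robot touches nothing.
It fails at once if the wide wedge is driven by the hand, the arm or the stylus in place of the rammer (they bear on it in its last 16 mm of travel) (z of wide_head in the frame of socket_wide between 0.0275 and 0.038 m and horizontal distance between wide_head and socket_wide below 0.012 m and contact force between any of the fingers, the arm, stylus and wedge_wide above 3 N).
It fails at once if the middle wedge is driven by the hand, the arm or the stylus in place of the rammer (they bear on it in its last 16 mm of travel) (z of middle_head in the frame of socket_middle between 0.0275 and 0.038 m and horizontal distance between middle_head and socket_middle below 0.012 m and contact force between any of the fingers, the arm, stylus and wedge_middle above 3 N).
It fails at once if the narrow wedge is driven by the hand, the arm or the stylus in place of the rammer (they bear on it in its last 16 mm of travel) (z of narrow_head in the frame of socket_narrow between 0.0275 and 0.038 m and horizontal distance between narrow_head and socket_narrow below 0.012 m and contact force between any of the fingers, the arm, stylus and wedge_narrow above 3 N).
It fails at once if a bystander is moved by more than 40 mm (distance of any of brick, jar, template, file, can, bowl, offcut from where it was at the start of the episode above 0.04 m).
Of wedge_wide, wedge_middle, wedge_narrow only 2 to 3 are there at a start; the rules pass over those that are not, and their reading is None.
At some moment in a run one of rammer may be knocked a few centimetres aside while the robot is not near it.
It also fails if it takes over 210 s, if anything falls off the work surface, if the arm or the gripper's body presses on something with over 40 N, if the wrist force passes 120 N, or if a joint passes its speed limit or range.

## Working session

There is one attempt and no reset: what is moved stays moved. The work goes in short steps, Python scripts to look and compute and a tool call to move; the robot and the scene stay as the last step left them, time stands still between calls to the robot, and variables do not carry over. Pictures are saved under pics/ and viewed, and the job is handed in when it is done.

Besides the shell and the picture viewer there is one more tool, called after "Emit:" as name(argument=value, ...) on one line, values as JSON. send_rows: Moves the arm, as the interface text tells. Its arguments: {"type":"object","properties":{"commands":{"type":"array","items":{"type":"array","items":{"type":"number"}}},"claw":{"type":"number"}},"required":["commands"]}

```bash
ls; mkdir -p pics
cat > h.py <<'E'
import sys; sys.path.insert(0,'.')
import numpy as np, cv2
from bench import manip, optics, ticket
def grab(n,tag):
    d=optics.get_image(n); cv2.imwrite(f'pics/{tag}.png',d['img']); np.savez(f'pics/{tag}.npz',**{k:np.array(v) for k,v in d.items()}); return d
E
python3 - <<'E'
from h import *
o=manip.get_obs(); print(o)
for n in ['scene','top','wrist']:
    d=grab(n,n+'0'); print(n,d['fx'],d['cx'],d['cy'],np.round(d['world_from_camera'],3).tolist())
E
```

```text
pics
{'time_s': 0.0, 'q': array([ 1.02870354e+00,  1.81552299e-01,  1.60798721e+00, -5.21169586e-05,
        1.35379195e+00, -2.06298137e-01]), 'joint_velocities': array([ 1.94128498e-03,  1.09518557e-04,  1.51545300e-03, -7.88205013e-06,
       -5.35272151e-04, -1.20223992e-03]), 'joint_efforts': array([ 1.07255892e-03, -4.33880067e+01, -3.41849577e+01,  7.03109661e-02,
        3.85353633e-02, -1.49143211e-04]), 'tcp_pos': array([0.18919152, 0.54242147, 0.23781386]), 'tool_rot': array([ 0.57678366,  0.40886112, -0.40997377, -0.57625923]), 'force': array([ 0.41385768,  0.83035261, -0.65311309]), 'ft_torque': array([-0.05035913, -0.00110611, -0.01807338]), 'finger_gap': 0.08793202059161728}
scene 408.39134227505014 262.2268514541978 192.52856212245507 [[0.451, 0.613, -0.649, 1.381], [0.893, -0.296, 0.34, -0.44], [0.016, -0.733, -0.68, 0.969], [0.0, 0.0, 0.0, 1.0]]
top 443.8625643984757 265.2816088590961 194.5468138748195 [[0.009, -0.998, 0.064, 0.457], [-1.0, -0.009, -0.001, -0.021], [0.001, -0.064, -0.998, 1.494], [0.0, 0.0, 0.0, 1.0]]
wrist 297.3186396354542 253.40710284226023 186.00520581294924 [[0.33, 0.906, 0.264, 0.12], [0.944, -0.316, -0.094, 0.566], [-0.001, 0.28, -0.96, 0.384], [0.0, 0.0, 0.0, 1.0]]
```

View pics/scene0.png

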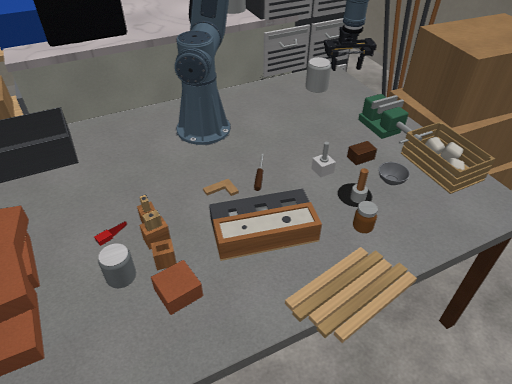

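View pics/top0.png

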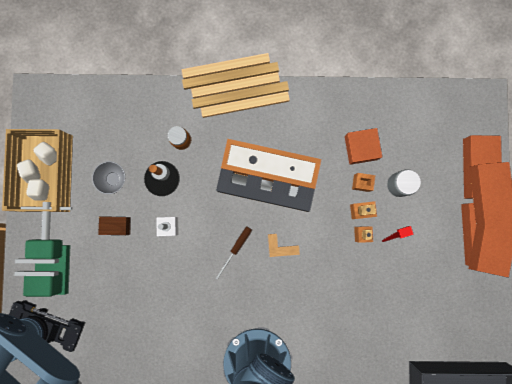

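View pics/wrist0.png

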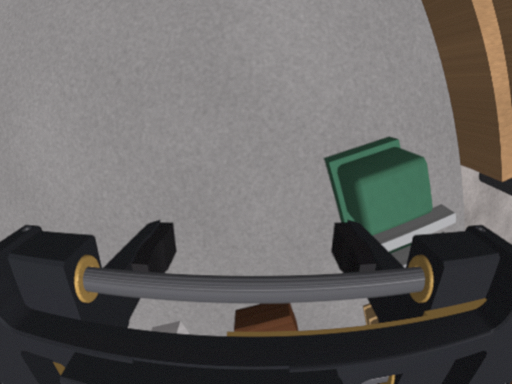

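Run:
```python
import cv2
a=cv2.imread('pics/top0.png')
cv2.imwrite('pics/z1.png',cv2.resize(a[120:260,200:330],None,fx=6,fy=4.2857,interpolation=cv2.INTER_CUBIC)[:600])
cv2.imwrite('pics/z2.png',cv2.resize(a[165:255,330:430],None,fx=6,fy=6,interpolation=cv2.INTER_CUBIC))
b=cv2.imread('pics/scene0.png')
cv2.imwrite('pics/z3.png',cv2.resize(b[180:280,80:200],None,fx=6,fy=6,interpolation=cv2.INTER_CUBIC))
cv2.imwrite('pics/z4.png',cv2.resize(b[130:260,200:400],None,fx=4,fy=4,interpolation=cv2.INTER_CUBIC))
```

```text
(no output)
```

View pics/z1.png

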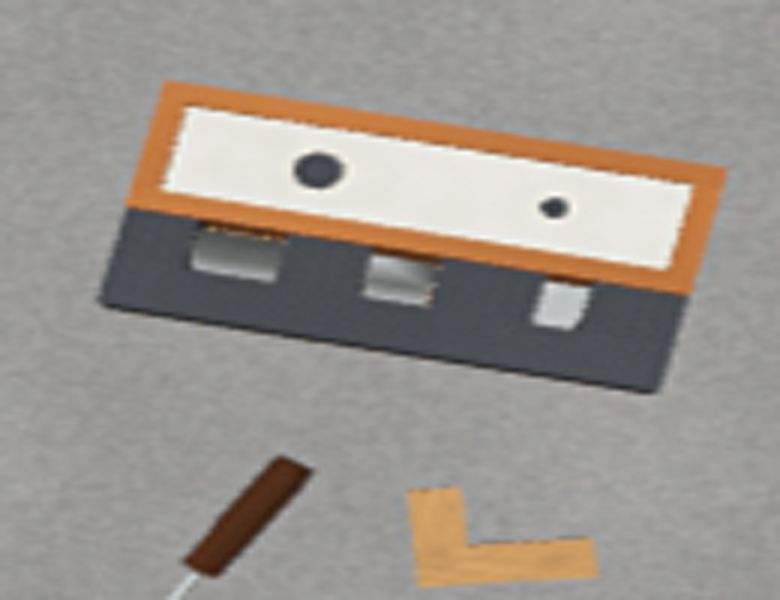

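View pics/z2.png

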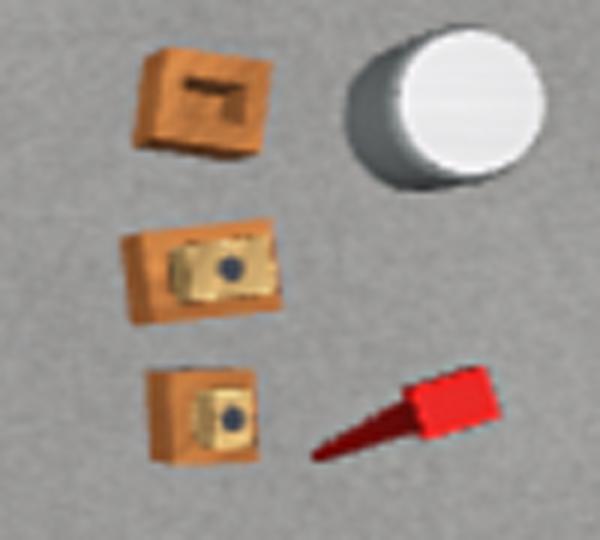

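View pics/z3.png

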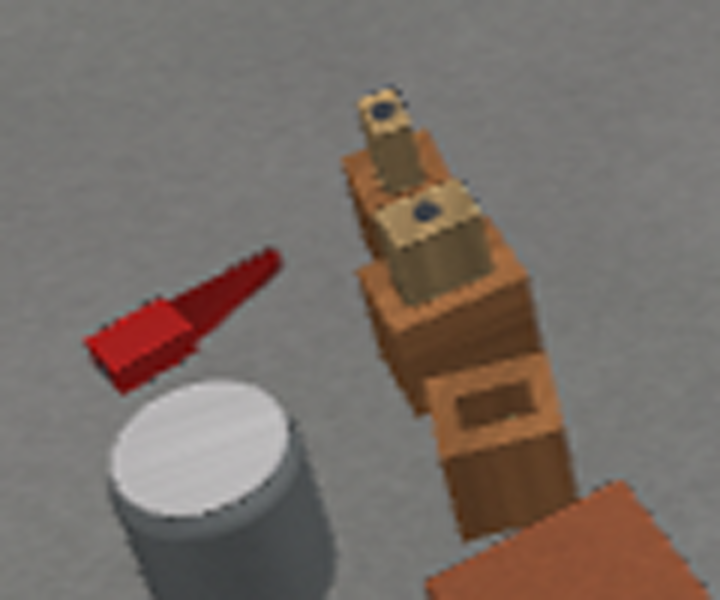

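View pics/z4.png

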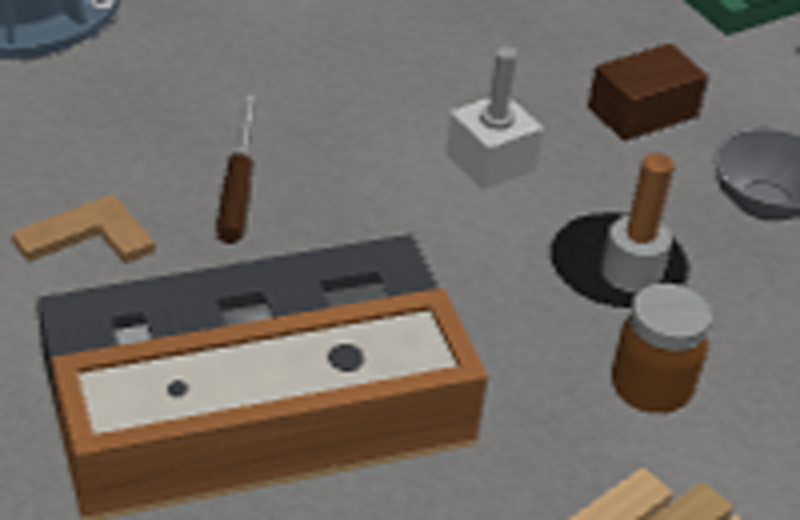

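```bash
cat >> h.py <<'E'
from scipy.spatial.transform import Rotation as R
def load(tag):
    z=np.load(f'pics/{tag}.npz'); return {k:z[k] for k in z.files}
def ray(d,u,v,fish=False):
    f=float(d['fx']); x=(u-float(d['cx']))/f; y=(v-float(d['cy']))/float(d['fy'])
    if fish:
        r=np.hypot(x,y); s=np.sin(r)/r if r>1e-9 else 1; c=np.array([x*s,y*s,np.cos(r)])
    else: c=np.array([x,y,1.])
    T=d['world_from_camera']; return T[:3,3], T[:3,:3]@c
def onplane(d,u,v,z,fish=False):
    o,r=ray(d,u,v,fish); return o+r*(z-o[2])/r[2]
def px(d,P,fish=False):
    T=d['world_from_camera']; c=T[:3,:3].T@(np.asarray(P)-T[:3,3])
    if fish:
        th=np.arctan2(np.hypot(c[0],c[1]),c[2]); n=np.hypot(c[0],c[1])+1e-12; x,y=c[0]/n*th,c[1]/n*th
    else: x,y=c[0]/c[2],c[1]/c[2]
    return np.array([x*float(d['fx'])+float(d['cx']),y*float(d['fy'])+float(d['cy'])])
def tri(rays):
    A=np.zeros((3,3));b=np.zeros(3)
    for o,r in rays:
        r=r/np.linalg.norm(r);M=np.eye(3)-np.outer(r,r);A+=M;b+=M@o
    p=np.linalg.solve(A,b); 
    return p,[np.linalg.norm(np.cross(p-o,r/np.linalg.norm(r))) for o,r in rays]
def cloud(d):
    v,u=np.indices(d['range_z'].shape); z=d['range_z']
    c=np.stack([(u-d['cx'])/d['fx']*z,(v-d['cy'])/d['fy']*z,z],-1)
    T=d['world_from_camera']; P=c@T[:3,:3].T+T[:3,3]; P[z==0]=np.nan; return P
def plan(p,Rm,yaw=None):
    """print shift (mm) and rotvec in tool axes from the present (measured) pose"""
    o=manip.get_obs(); R0=R.from_quat(o['tool_rot'])
    t=R0.inv().apply(np.array(p)-o['tcp_pos'])*1000; w=(R0.inv()*Rm).as_rotvec()
    print('shift',np.round(t,1),'turn',np.round(w,3)); return t,w
def down(psi):
    """tool y down; tool x (jaw dir) at world angle psi"""
    x=np.array([np.cos(psi),np.sin(psi),0]);y=np.array([0,0,-1.]);z=np.cross(x,y); return R.from_matrix(np.stack([x,y,z],1))
E
python3 - <<'E'
from h import *
o=manip.get_obs(); print(np.round(R.from_quat(o['tool_rot']).as_matrix(),3))
d=load('top0'); s=load('scene0')
P=cloud(d); Q=cloud(s)
for n,uv in dict(bar=(264,195),bench=(200,260),case=(300,175),widehead=(371,207),narhead=(371,236),stand=(355,212),emptyst=(358,185),ram=(152,169),styl=(165,226),block=(173,220),pad=(160,190),mid_sock=(265,186)).items(): print(n,np.round(P[uv[1],uv[0]],3))
for n,uv in dict(bar=(300,197),ram=(363,171),styl=(325,145),block=(320,158),ws=(150,215),ns=(144,199)).items(): print(n,np.round(Q[uv[1],uv[0]],3))
E
```

```text
[[ 0.329 -0.001 -0.944]
 [ 0.944 -0.001  0.329]
 [-0.001 -1.     0.   ]]
bar [ 0.547 -0.018  0.072]
bench [0.332 0.194 0.   ]
case [ 0.612 -0.133  0.07 ]
widehead [ 0.51  -0.352  0.109]
narhead [ 0.419 -0.351  0.111]
stand [ 0.495 -0.311  0.067]
emptyst [ 0.582 -0.322  0.064]
ram [0.621 0.331 0.121]
styl [0.445 0.292 0.097]
block [0.464 0.277 0.05 ]
pad [ 0.565  0.333 -0.   ]
mid_sock [ 0.576 -0.021  0.068]
bar [0.594 0.109 0.069]
ram [0.627 0.321 0.126]
styl [0.45  0.291 0.122]
block [0.437 0.287 0.057]
ws [ 0.506 -0.347  0.11 ]
ns [ 0.427 -0.345  0.106]
```

Run:
```python
from h import *
plan([0.46,0.08,0.33],down(np.radians(80)))
```

```text
shift [-347.6  -91.6 -408. ] turn [-0.    -0.161 -0.001]
```

Emit:
send_rows(commands=[[-35, -9, -41, 0, -0.016, 0], [-70, -18, -82, 0, -0.03, 0], [-105, -28, -123, 0, -0.05, 0], [-140, -37, -163, 0, -0.065, 0], [-175, -46, -204, 0, -0.08, 0], [-210, -55, -245, 0, -0.1, 0], [-245, -64, -286, 0, -0.115, 0], [-280, -73, -326, 0, -0.13, 0], [-315, -83, -367, 0, -0.145, 0], [-348, -92, -408, 0, -0.161, 0]], claw=1)

```text
time_s: 0.98
tcp_pos: [0.3963, 0.186, 0.3093]
tool_rot: [0.542, 0.455, -0.455, -0.541]
force: [1.4, 1.4, 0.3]
finger_gap: 0.088
```

Emit:
send_rows(commands=[[0, 0, 0, 0, 0, 0], [0, 0, 0, 0, 0, 0]])

```text
time_s: 1.15
tcp_pos: [0.397, 0.1861, 0.3091]
tool_rot: [0.543, 0.453, -0.453, -0.543]
force: [0.3, -0.1, 0.5]
finger_gap: 0.0876
```

Run:
```python
from h import *
o=manip.get_obs(); print(o['time_s'],o['q'],o['tcp_pos'])
plan([0.46,0.08,0.33],down(np.radians(80)))
grab('wrist','w1')
```

```text
1.15 [ 1.66165153e-01 -1.94536246e-01  1.83820267e+00  1.21234069e-04
  1.49754613e+00 -1.22434355e+00] [0.39701156 0.18606681 0.30912885]
shift [-93.  -20.9 -81. ] turn [ 0.    -0.006  0.   ]
```

View pics/w1.png

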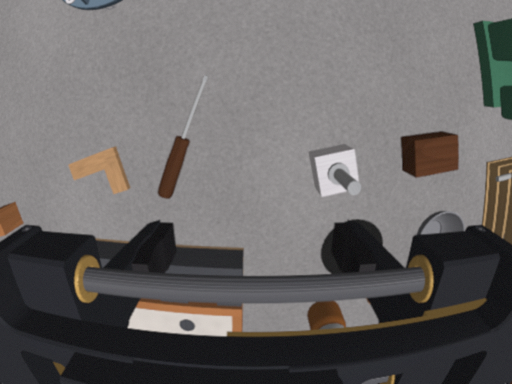

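Run:
```python
from h import *
plan([0.655,0.0,0.28],down(np.radians(79)))
```

```text
shift [-138.6   28.5 -288. ] turn [-0.001  0.014  0.   ]
```

Emit:
send_rows(commands=[[-17, 3, -36, 0, 0, 0], [-34, 7, -72, 0, 0, 0], [-52, 10, -108, 0, 0, 0], [-70, 14, -144, 0, 0.007, 0], [-87, 18, -180, 0, 0.014, 0], [-105, 21, -216, 0, 0.014, 0], [-122, 25, -252, 0, 0.014, 0], [-139, 28, -288, 0, 0.014, 0], [-139, 28, -288, 0, 0.014, 0], [-139, 28, -288, 0, 0.014, 0]])

```text
time_s: 2.03
tcp_pos: [0.6555, 0.0022, 0.2779]
tool_rot: [-0.543, -0.45, 0.452, 0.546]
force: [0.2, 0.1, -0.1]
finger_gap: 0.088
```

Run:
```python
from h import *
o=manip.get_obs(); print(o['time_s'],o['q'],o['tcp_pos'])
grab('wrist','w2')
plan([0.545,-0.34,0.26],down(np.radians(90)))
```

```text
2.0333 [-1.77534131e-01  3.33331752e-01  1.34076505e+00  3.94000070e-04
  1.47221556e+00 -1.56025280e+00] [0.65553664 0.00218676 0.27791201]
shift [-357.5   19.1   44.2] turn [-0.003 -0.187  0.001]
```

View pics/w2.png

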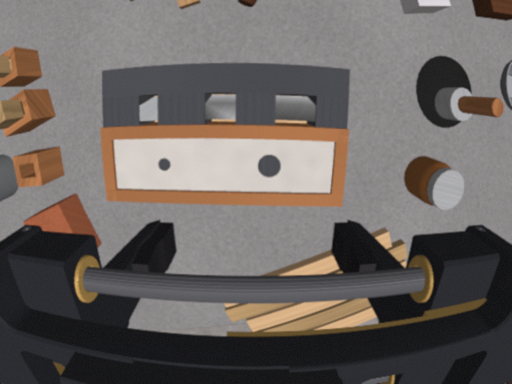

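Emit:
send_rows(commands=[[-40, 2, 5, 0, -0.02, 0], [-80, 4, 10, 0, -0.04, 0], [-119, 6, 15, 0, -0.06, 0], [-158, 8, 20, 0, -0.08, 0], [-198, 11, 25, 0, -0.1, 0], [-238, 13, 30, 0, -0.12, 0], [-278, 15, 35, 0, -0.14, 0], [-318, 17, 40, 0, -0.16, 0], [-357, 19, 44, 0, -0.187, 0], [-357, 19, 44, 0, -0.187, 0]])

```text
time_s: 2.92
tcp_pos: [0.543, -0.3452, 0.2624]
tool_rot: [0.502, 0.498, -0.5, -0.5]
force: [-0.3, -0.7, 0.1]
finger_gap: 0.0884
```

Emit:
send_rows(commands=[[0, 0, 0, 0, 0, 0]])

```text
time_s: 3.0
tcp_pos: [0.5447, -0.3409, 0.2625]
tool_rot: [0.501, 0.499, -0.499, -0.501]
force: [0.7, 1.2, -0.0]
finger_gap: 0.0885
```

Run:
```python
from h import *
o=manip.get_obs(); print(o['time_s'],o['q'],o['tcp_pos'])
grab('wrist','w3')
```

```text
3.0 [-7.43774112e-01  3.11064702e-01  1.39997440e+00  4.66598661e-04
  1.43029424e+00 -2.31154282e+00] [ 0.54473518 -0.34090738  0.26251687]
```

View pics/w3.png

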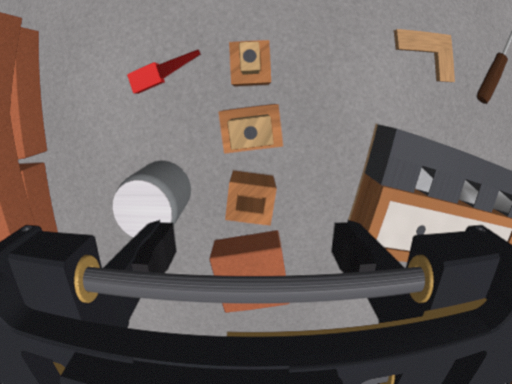

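```bash
cat >> h.py <<'E'
def wcloud(d):
    v,u=np.indices(d['range_z'].shape); z=d['range_z']
    x=(u-d['cx'])/d['fx']; y=(v-d['cy'])/d['fy']; r=np.hypot(x,y)+1e-9
    c=np.stack([x/r*np.tan(r)*z,y/r*np.tan(r)*z,z],-1)
    T=d['world_from_camera']; P=c@T[:3,:3].T+T[:3,3]; P[z==0]=np.nan; return P
E
python3 - <<'E'
from h import *
def blobs(d,rect,lo=0,hi=95,amin=5,amax=400):
    g=d['img'].max(2); m=((g<hi)).astype(np.uint8); x0,y0,x1,y1=rect
    mm=np.zeros_like(m); mm[y0:y1,x0:x1]=m[y0:y1,x0:x1]
    n,l,st,c=cv2.connectedComponentsWithStats(mm)
    return [(st[i,4],np.round(c[i],2)) for i in range(1,n) if amin<=st[i,4]<=amax]
w=load('w3');t=load('top0');s=load('scene0')
for nm,ud in dict(wide=[('w',w,(238,120,264,144)),('t',t,(364,203,376,216)),('s',s,(146,211,158,219))],narrow=[('w',w,(240,47,258,63)),('t',t,(364,230,374,240)),('s',s,(139,195,149,201))]).items():
    rs=[]
    for k,d,r in ud:
        b=blobs(d,r); print(nm,k,b)
        if b:
            b=max(b,key=lambda q:q[0]); rs.append(ray(d,*b[1],fish=(k=='w'))); 
            print('   plane',np.round(onplane(d,*b[1],.108,fish=k=='w'),4))
    for i in range(len(rs)):
        for j in range(i): 
            p,e=tri([rs[i],rs[j]]); print('  tri',i,j,np.round(p,4),np.round(e,4))
W=wcloud(w)
for uv in [(250,132),(249,55),(228,115),(236,75),(235,185)]: print(uv,np.round(W[uv[1],uv[0]],4))
E
```

```text
wide w [(np.int32(108), array([250.  , 132.31]))]
   plane [ 0.5024 -0.3444  0.108 ]
wide t [(np.int32(8), array([368. , 209.5]))]
   plane [ 0.5018 -0.3433  0.108 ]
wide s [(np.int32(10), array([150.5, 215. ])), (np.int32(6), array([155.83, 217.67]))]
   plane [ 0.5037 -0.3456  0.108 ]
  tri 1 0 [ 0.5024 -0.3443  0.1042] [0.0005 0.0005]
  tri 2 0 [ 0.5025 -0.3449  0.1068] [0.0005 0.0005]
  tri 2 1 [ 0.5016 -0.3446  0.1056] [0.0008 0.0008]
narrow w [(np.int32(110), array([249.22,  55.5 ]))]
   plane [ 0.4242 -0.3449  0.108 ]
narrow t [(np.int32(9), array([368.11, 234.33]))]
   plane [ 0.4245 -0.3431  0.108 ]
narrow s [(np.int32(10), array([143.5, 198. ]))]
   plane [ 0.4244 -0.3451  0.108 ]
  tri 1 0 [ 0.4239 -0.3447  0.1028] [0.0005 0.0005]
  tri 2 0 [ 0.4242 -0.345   0.1078] [0.0001 0.0001]
  tri 2 1 [ 0.4242 -0.3442  0.1074] [0.0009 0.0009]
(250, 132) [ 0.5019 -0.3444  0.1098]
(249, 55) [ 0.4238 -0.3451  0.1085]
(228, 115) [ 0.4866 -0.3702  0.0643]
(236, 75) [ 0.44   -0.3606  0.0627]
(235, 185) [ 0.5701 -0.3633  0.0659]
```

Run:
```python
from h import *
w=load('w3'); W=wcloud(w)
def rect(pts):
    (c,sz,a)=cv2.minAreaRect((pts[:,:2]*1000).astype(np.float32)); return np.round(c,1),np.round(sz,1),round(a,1)
for nm,c in [('wide',(.5024,-.3444)),('nar',(.4242,-.345))]:
    near=np.hypot(W[...,0]-c[0],W[...,1]-c[1])<.045
    m=near&(W[...,2]>.102); print(nm,'head',m.sum(),rect(W[m]),np.median(W[m][:,2]))
    m=near&(abs(W[...,2]-.064)<.004); print(nm,'stand',m.sum(),rect(W[m]))
f=load('w2');F=wcloud(f);v,u=np.indices(F.shape[:2])
g=f['img'].max(2)
m=(abs(F[...,2]-.07)<.005)&(g<100)&(v<130)&(u>90)&(u<360)
print('bar',m.sum(),rect(F[m]),np.median(F[m][:,2]))
# sockets: holes in the bar region
for nm,r in dict(nar=(130,85,165,128),mid=(195,85,245,128),wide=(265,85,325,128)).items():
    x0,y0,x1,y1=r; sub=F[y0:y1,x0:x1].reshape(-1,3); dp=sub[sub[:,2]<.06]; print(nm,len(dp),np.round(dp.min(0),3),np.round(dp.max(0),3),rect(dp))
cv2.imwrite('pics/z5.png',cv2.resize(f['img'][60:210,95:360],None,fx=3,fy=3,interpolation=cv2.INTER_CUBIC))
```

```text
wide head 24395 (array([ 505.7, -343.6]), array([85.2, 42.8]), 85.3) 0.3623550717727684
wide stand 1238 (array([ 502.4, -344.3]), array([50.9, 71. ]), 6.5)
nar head 594 (array([ 424.5, -344.8]), array([30.4, 20.1]), 3.9) 0.10841089779534632
nar stand 1087 (array([ 424.2, -344.8]), array([50.5, 46.2]), 2.3)
bar 12298 (array([564.6, -21.3]), array([309.6,  73.4]), 78.0) 0.07042657282124964
nar 205 [ 0.542 -0.13   0.008] [ 0.584 -0.102  0.059] (array([ 562.7, -116.2]), array([20.6, 38.8]), 77.6)
mid 393 [ 0.559 -0.047  0.006] [ 0.605 -0.005  0.059] (array([582.1, -26.1]), array([35.3, 38.6]), 76.8)
wide 516 [0.578 0.039 0.007] [0.624 0.092 0.06 ] (array([601.2,  64.3]), array([49.2, 38.7]), 79.3)
```

View pics/z5.png

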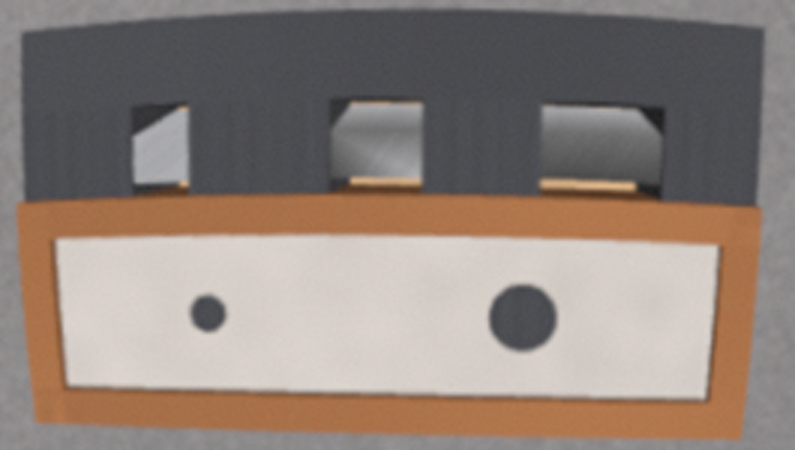

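Run:
```python
from h import *
f=load('w2'); t=load('top0')
yaw=np.radians(-12); ex=np.array([np.cos(yaw),np.sin(yaw)]); ey=np.array([-ex[1],ex[0]])
g=f['img'].max(2).astype(float)
F=wcloud(f)
# subpixel -x edge from depth/brightness along columns
cs=[]
for nm,(a,b,v) in dict(nar=(133,189,105),mid=(331,424,101),wide=(541,664,106)).items():
    P=[onplane(f,95+q/3-.33,60+v/3-.33,.0704,True)[:2] for q in (a,b)]
    c=(P[0]+P[1])/2; cs.append(c)
    print(nm,np.round(P,4).tolist(),'width',np.linalg.norm(P[0]-P[1]),'axis pt',np.round(c+ex*.009,4))
d=cs[2]-cs[0]; print('yaw',np.degrees(np.arctan2(-d[0],d[1])),np.linalg.norm(d))
# depth-based: boundary rows
for nm,cols in dict(nar=(143,154),mid=(210,232),wide=(280,312)).items():
    pts=[]
    for u in range(*cols):
        z=F[80:110,u,2]; i=np.where(z<.062)[0][0]+80
        pts.append(onplane(f,u,i-.5,.0704,True)[:2])
    pts=np.array(pts); print(nm,'edge mid',np.round(pts.mean(0),4),'slope yaw',np.degrees(np.arctan(np.polyfit(pts[:,1],pts[:,0],1)[0])))
# top image gray crossing
for c in cs: print(px(t,[*(c+ex*.009),.07]))
```

```text
nar [[0.5424, -0.1201], [0.5487, -0.0961]] width 0.02481088538825015 axis pt [ 0.5543 -0.11  ]
mid [[0.561, -0.0385], [0.5687, -0.0025]] width 0.03682858852636243 axis pt [ 0.5737 -0.0223]
wide [[0.5792, 0.0422], [0.587, 0.0907]] width 0.04915548453220513 axis pt [0.5919 0.0646]
yaw -12.144884529853597 0.17855975661423387
nar edge mid [ 0.5453 -0.1084] slope yaw 14.844697967261302
mid edge mid [ 0.564  -0.0202] slope yaw 12.112699541180552
wide edge mid [0.5824 0.0664] slope yaw 13.352192298432639
[292.65552673 192.87658801]
[265.46500399 186.64400765]
[238.53809984 180.76371207]
```

Run:
```python
from h import *
plan([0.5024,-0.3444,0.17],down(np.radians(96.5)))
plan([0.5024,-0.3444,0.074],down(np.radians(96.5)))
```

```text
shift [-4.9 92.6 43. ] turn [ 0.001 -0.115  0.   ]
shift [ -4.9 188.6  43.1] turn [ 0.001 -0.115  0.   ]
```

Emit:
send_rows(commands=[[-3, 35, 17, 0, -0.05, 0], [-5, 70, 35, 0, -0.115, 0], [-5, 93, 43, 0, -0.115, 0], [-5, 120, 43, 0, -0.115, 0], [-5, 145, 43, 0, -0.115, 0], [-5, 165, 43, 0, -0.115, 0], [-5, 180, 43, 0, -0.115, 0], [-5, 188.5, 43, 0, -0.115, 0], [-5, 188.5, 43, 0, -0.115, 0]])

```text
time_s: 3.8
tcp_pos: [0.5022, -0.3431, 0.0719]
tool_rot: [0.469, 0.528, -0.528, -0.471]
force: [0.3, 0.1, -0.3]
finger_gap: 0.0881
```

Emit:
send_rows(commands=[[0, 0, 0, 0, 0, 0], [0, 0, 0, 0, 0, 0], [0, 0, 0, 0, 0, 0], [0, 0, 0, 0, 0, 0], [0, 0, 0, 0, 0, 0], [0, 0, 0, 0, 0, 0]], claw=-1)

```text
time_s: 4.3
tcp_pos: [0.5023, -0.3467, 0.074]
tool_rot: [-0.471, -0.527, 0.527, 0.471]
force: [-0.5, 0.0, 0.9]
finger_gap: 0.0501
```

Emit:
send_rows(commands=[[0, 0, 0, 0, 0, 0], [0, 0, 0, 0, 0, 0], [0, 0, 0, 0, 0, 0], [0, 0, 0, 0, 0, 0]])

```text
time_s: 4.63
tcp_pos: [0.5021, -0.3459, 0.0737]
tool_rot: [0.471, 0.528, -0.527, -0.471]
force: [-2.1, 3.8, 6.2]
finger_gap: 0.0433
```

Emit:
send_rows(commands=[[0, -20, 0, 0, 0, 0], [0, -45, 0, 0, 0, 0], [0, -80, 0, 0, 0, 0], [0, -120, 0, 0, 0, 0], [0, -150, 0, 0, 0, 0], [0, -150, 0, 0, 0, 0]])

```text
time_s: 5.13
tcp_pos: [0.5049, -0.3495, 0.2315]
tool_rot: [-0.476, -0.527, 0.528, 0.466]
force: [0.4, -0.9, 0.7]
finger_gap: 0.0439
```

Run:
```python
from h import *
o=manip.get_obs(); print(o['time_s'],o['q'],o['tcp_pos'],o['finger_gap'])
s=grab('scene','s4');t=grab('top','t4');grab('wrist','w4')
p=px(s,o['tcp_pos']); print(p,px(t,o['tcp_pos']))
u,v=p.astype(int); b=s['img'][max(0,v-60):v+60,max(0,u-80):u+80]
cv2.imwrite('pics/z6.png',cv2.resize(b,None,fx=5,fy=5,interpolation=cv2.INTER_CUBIC))
```

```text
5.1333 [-7.98229636e-01  2.63886576e-01  1.52234823e+00 -4.37404308e-04
  1.34224851e+00 -2.48215158e+00] [ 0.50494037 -0.3494841   0.23147273] 0.04386418257256119
[141.41703961 183.91091017] [380.25459355 207.08107103]
```

View pics/z6.png

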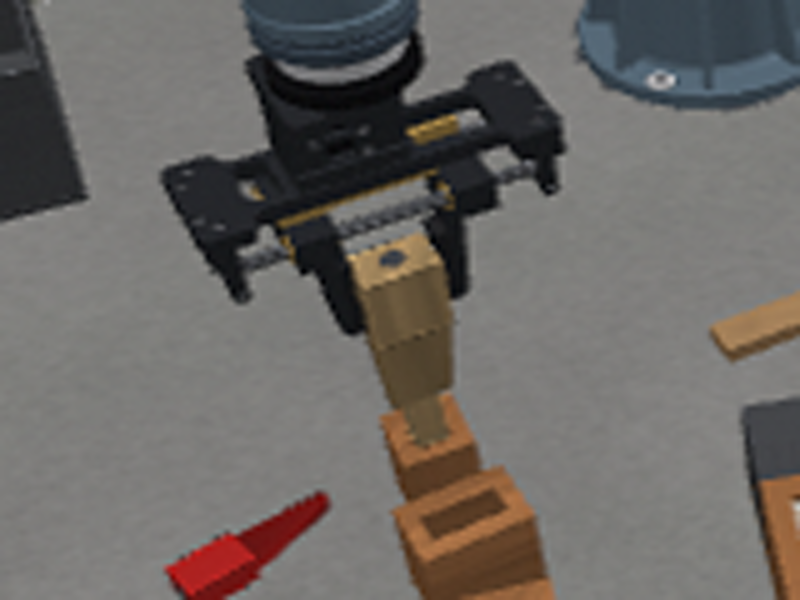

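View pics/w4.png

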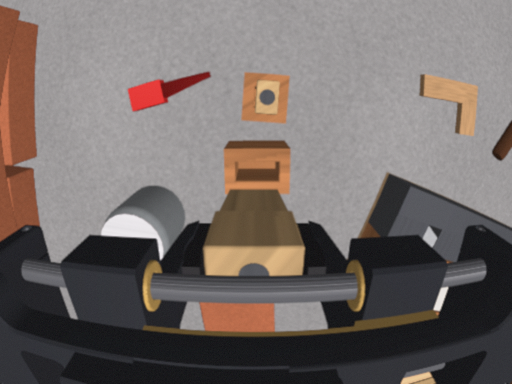

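Run:
```python
from h import *
for tag,fn in (('s4',cloud),('w4',wcloud)):
    d=load(tag);P=fn(d); 
    m=(abs(P[...,0]-.503)<.03)&(abs(P[...,1]+.347)<.013)&(P[...,2]>.15)&(P[...,2]<.27)
    q=P[m]
    for z in np.arange(.15,.27,.01):
        k=abs(q[:,2]-z)<.005
        if k.sum(): print(tag,round(z,3),k.sum(),np.round(np.median(q[k],0),4), np.round(q[k][:,0].min(),4),np.round(q[k][:,0].max(),4))
cv2.imwrite('pics/z7.png',cv2.resize(load('w4')['img'][130:290,170:340],None,fx=4,fy=3.7,interpolation=cv2.INTER_CUBIC))
```

```text
s4 0.16 4 [ 0.5032 -0.3461  0.1625] 0.5022 0.5044
s4 0.17 21 [ 0.5057 -0.3472  0.17  ] 0.5034 0.5085
s4 0.18 20 [ 0.5073 -0.3467  0.1802] 0.5049 0.5102
s4 0.19 22 [ 0.5086 -0.3467  0.1903] 0.5068 0.5134
s4 0.2 19 [ 0.5116 -0.3492  0.2   ] 0.5083 0.5164
s4 0.21 26 [ 0.5134 -0.346   0.21  ] 0.5096 0.5169
s4 0.22 9 [ 0.5184 -0.3512  0.2223] 0.5134 0.5231
s4 0.23 25 [ 0.5222 -0.3474  0.2305] 0.5183 0.5253
s4 0.24 30 [ 0.5219 -0.3461  0.2392] 0.5179 0.5249
s4 0.25 31 [ 0.5218 -0.3476  0.2496] 0.5178 0.5259
s4 0.26 35 [ 0.5217 -0.346   0.262 ] 0.4906 0.5271
s4 0.27 68 [ 0.5103 -0.3473  0.2669] 0.4929 0.5253
w4 0.16 110 [ 0.4947 -0.3473  0.1604] 0.4922 0.4963
w4 0.17 141 [ 0.4946 -0.3466  0.17  ] 0.4922 0.496
w4 0.18 181 [ 0.4939 -0.3474  0.1804] 0.4921 0.4958
w4 0.19 211 [ 0.4938 -0.3469  0.1904] 0.492 0.4956
w4 0.2 155 [ 0.4941 -0.3481  0.1983] 0.4925 0.4956
w4 0.22 257 [ 0.4878 -0.3461  0.2211] 0.4859 0.4898
w4 0.23 385 [ 0.488  -0.3472  0.23  ] 0.4862 0.4898
w4 0.24 474 [ 0.488  -0.3469  0.2403] 0.486 0.4901
w4 0.25 565 [ 0.4881 -0.347   0.2502] 0.4861 0.4901
w4 0.26 2020 [ 0.494  -0.347   0.2595] 0.4861 0.5044
```

View pics/z7.png

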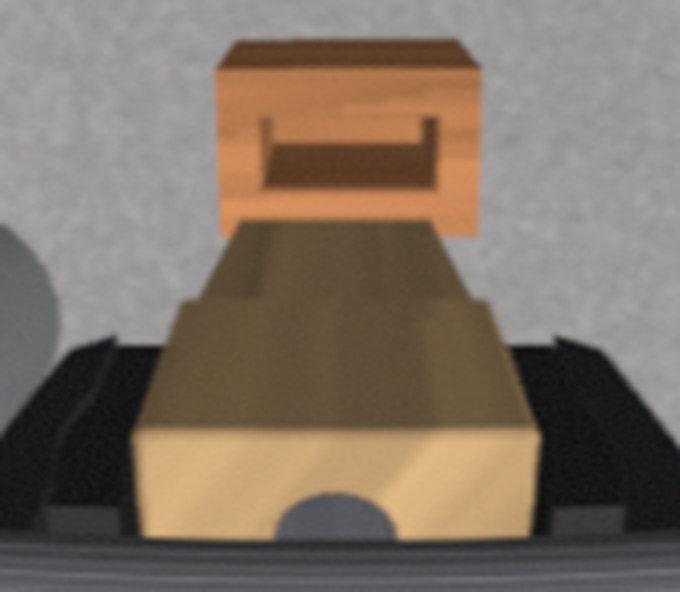

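Run:
```python
from h import *
plan([0.595,0.0645,0.20],down(np.radians(77.9)))
```

```text
shift [ 397.8   22.8 -138.8] turn [-0.     0.324 -0.   ]
```

Emit:
send_rows(commands=[[35, 0, -10, 0, 0.02, 0], [75, 0, -25, 0, 0.06, 0], [115, 0, -40, 0, 0.1, 0], [155, 0, -54, 0, 0.13, 0], [195, 0, -68, 0, 0.16, 0], [235, 0, -82, 0, 0.2, 0], [275, 0, -96, 0, 0.24, 0], [315, 0, -110, 0, 0.27, 0], [355, 0, -125, 0, 0.3, 0], [390, 0, -137, 0, 0.324, 0]])

```text
time_s: 6.12
tcp_pos: [0.5927, 0.0566, 0.2208]
tool_rot: [-0.549, -0.443, 0.445, 0.551]
force: [1.1, -0.7, -0.4]
finger_gap: 0.0438
```

Emit:
send_rows(commands=[[0, 0, 0, 0, 0, 0], [0, 0, 0, 0, 0, 0], [0, 0, 0, 0, 0, 0]])

```text
time_s: 6.37
tcp_pos: [0.5928, 0.0544, 0.2214]
tool_rot: [-0.549, -0.444, 0.446, 0.55]
force: [-0.4, 0.4, -0.2]
finger_gap: 0.0434
```

Run:
```python
from h import *
o=manip.get_obs(); print(o['time_s'],o['tcp_pos'])
plan([0.595,0.0645,0.17],down(np.radians(77.9)))
grab('wrist','w5')
print([px(load('w5'),p,True) for p in ([.595,.0645,.07],)])
```

```text
6.3667 [0.59276263 0.05439045 0.22137959]
shift [10.4 51.4 -0.3] turn [-0.003  0.001 -0.001]
[array([264.10384757, 174.07954482])]
```

View pics/w5.png

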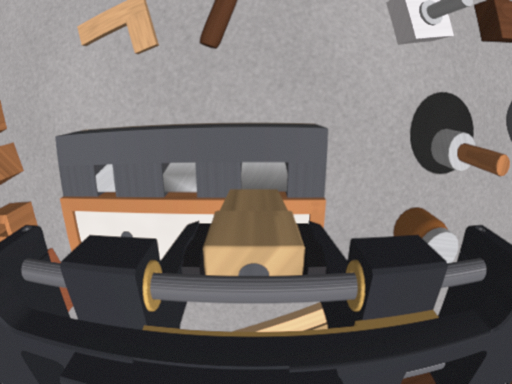

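Emit:
send_rows(commands=[[5, 20, 0, 0, 0, 0], [10, 40, 0, 0, 0, 0], [10, 55, 0, 0, 0, 0], [10, 60, 0, 0, 0, 0], [10, 60, 0, 0, 0, 0], [10, 60, 0, 0, 0, 0]])

```text
time_s: 6.92
tcp_pos: [0.596, 0.0631, 0.1637]
tool_rot: [0.55, 0.444, -0.444, -0.55]
force: [-0.8, -0.9, -0.6]
finger_gap: 0.044
```

Run:
```python
from h import *
o=manip.get_obs(); print(o['time_s'],o['tcp_pos'])
plan([0.595,0.0645,0.113],down(np.radians(77.9)))
d=grab('wrist','w6'); s=grab('scene','s6')
cv2.imwrite('pics/z8.png',cv2.resize(d['img'][100:290,140:380],None,fx=3.2,fy=3.1,interpolation=cv2.INTER_CUBIC))
p=px(s,o['tcp_pos']).astype(int); u,v=p
cv2.imwrite('pics/z9.png',cv2.resize(s['img'][v-50:v+60,u-80:u+80],None,fx=5,fy=5,interpolation=cv2.INTER_CUBIC))
W=wcloud(d)
yaw=np.radians(-12.1); ex=np.array([np.cos(yaw),np.sin(yaw)]); ey=np.array([-ex[1],ex[0]]); c=np.array([.592,.0648])
X=(W[...,:2]-c)@ex; Y=(W[...,:2]-c)@ey; Z=W[...,2]
m=(abs(Y)<.035)&(X>-.04)&(X<.03)
for z in np.arange(.09,.21,.01):
    k=m&(abs(Z-z)<.004)&(X<0.005)
    if k.sum()>5: print(round(z,3),k.sum(),'X',np.round(np.median(X[k]),4),'Y',np.round(np.percentile(Y[k],[2,98]),4))
```

```text
6.9167 [0.59600744 0.0630651  0.16368096]
shift [ 1.2 50.7  1.3] turn [-0.    -0.001 -0.   ]
0.1 147 X -0.004 Y [-0.019   0.0161]
0.11 170 X -0.0044 Y [-0.0198  0.0168]
0.12 227 X -0.0045 Y [-0.0202  0.0174]
0.13 269 X -0.0044 Y [-0.0211  0.018 ]
0.14 165 X -0.0044 Y [-0.0216  0.018 ]
0.16 426 X -0.0103 Y [-0.0228  0.02  ]
0.17 807 X -0.01 Y [-0.0336  0.0318]
0.18 962 X -0.01 Y [-0.0336  0.0332]
0.19 1246 X -0.0097 Y [-0.0336  0.0332]
0.2 3655 X -0.005 Y [-0.0315  0.0312]
```

View pics/z8.png

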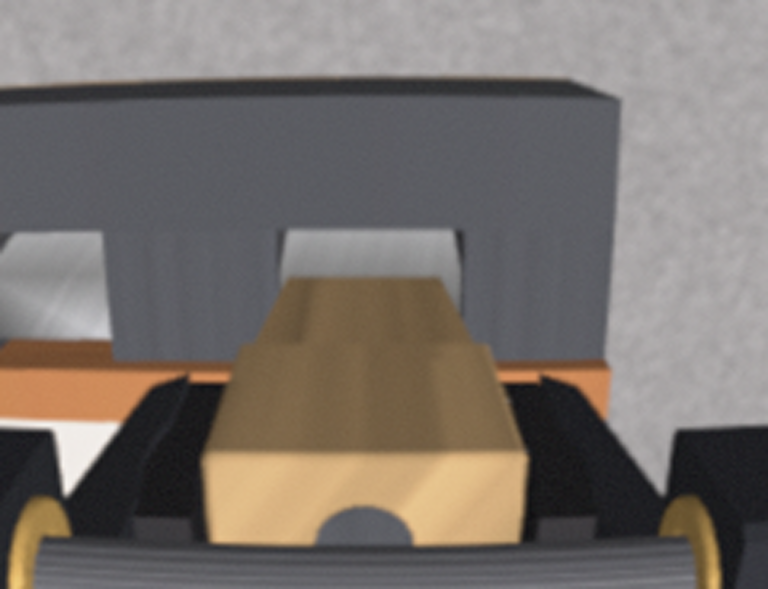

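View pics/z9.png

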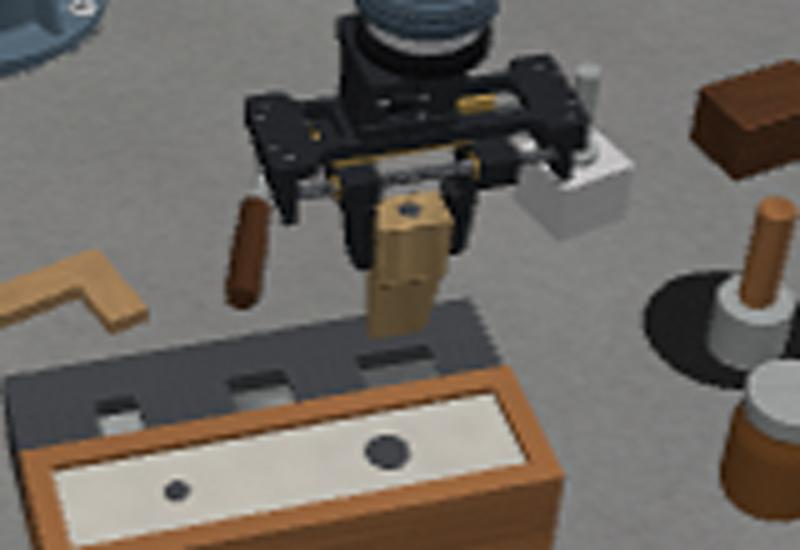

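Emit:
send_rows(commands=[[1.3, 0, 2, 0, 0, 0], [1.3, 10, 2, 0, 0, 0], [1.3, 20, 2, 0, 0, 0], [1.3, 28, 2, 0, 0, 0], [1.3, 36, 2, 0, 0, 0], [1.3, 42, 3, 0, 0, 0], [1.3, 48, 3.5, 0, 0, 0], [1.3, 51, 3.5, 0, 0, 0], [1.3, 51, 3.5, 0, 0, 0]])

```text
time_s: 7.77
tcp_pos: [0.5918, 0.0665, 0.1113]
tool_rot: [-0.549, -0.444, 0.445, 0.55]
force: [-0.6, 0.5, -0.9]
finger_gap: 0.0436
```

Emit:
send_rows(commands=[[0, 3, 0, 0, 0, 0], [0, 3, 0, 0, 0, 0]])

```text
time_s: 7.93
tcp_pos: [0.5918, 0.0667, 0.1093]
tool_rot: [-0.549, -0.444, 0.445, 0.55]
force: [-3.9, 1.5, -0.7]
finger_gap: 0.0435
```

Emit:
send_rows(commands=[[0, 3, 0, 0, 0, 0], [0, 3, 0, 0, 0, 0], [0, 3, 0, 0, 0, 0], [0, 3, 0, 0, 0, 0], [0, 3, 0, 0, 0, 0]], claw=1)

```text
time_s: 8.35
tcp_pos: [0.5931, 0.0663, 0.1067]
tool_rot: [0.55, 0.445, -0.444, -0.55]
force: [-0.5, -0.2, -0.2]
finger_gap: 0.0749
```

Emit:
send_rows(commands=[[0, -25, 0, 0, 0, 0], [0, -60, 0, 0, 0, 0], [0, -90, 0, 0, 0, 0], [0, -100, 0, 0, 0, 0], [0, -100, 0, 0, 0, 0]])

```text
time_s: 8.77
tcp_pos: [0.595, 0.0662, 0.2103]
tool_rot: [0.552, 0.446, -0.443, -0.548]
force: [0.8, -0.1, 0.3]
finger_gap: 0.088
```

Run:
```python
from h import *
o=manip.get_obs(); print(o['time_s'],o['tcp_pos'],o['q'])
d=grab('wrist','w7'); s=grab('scene','s7')
v,u=196,291
cv2.imwrite('pics/z9.png',cv2.resize(s['img'][145:255,200:360],None,fx=5,fy=5,interpolation=cv2.INTER_CUBIC))
W=cloud(s)
yaw=np.radians(-12.1); ex=np.array([np.cos(yaw),np.sin(yaw)]); ey=np.array([-ex[1],ex[0]]); c=np.array([.592,.0648])
X=(W[...,:2]-c)@ex; Y=(W[...,:2]-c)@ey; Z=W[...,2]
k=(np.hypot(X,Y)<.035)&(Z>.1)&(Z<.17)
top=np.percentile(Z[k],90); kk=k&(Z>top-.004); print('top z',top,np.median(Z[kk]),'X',np.median(X[kk]),'Y',np.median(Y[kk]))
plan([0.424,-0.345,0.22],down(np.radians(93)))
```

```text
8.7667 [0.59500441 0.06620859 0.21029041] [-8.72300277e-02  2.53553312e-01  1.57921972e+00 -2.22899088e-05
  1.30158897e+00 -1.44730296e+00]
top z 0.1434647130999857 0.142565399572403 X 0.003030157459452468 Y 0.0006762433703139172
shift [-437.5  -14.3   78.6] turn [-0.    -0.263 -0.   ]
```

View pics/z9.png

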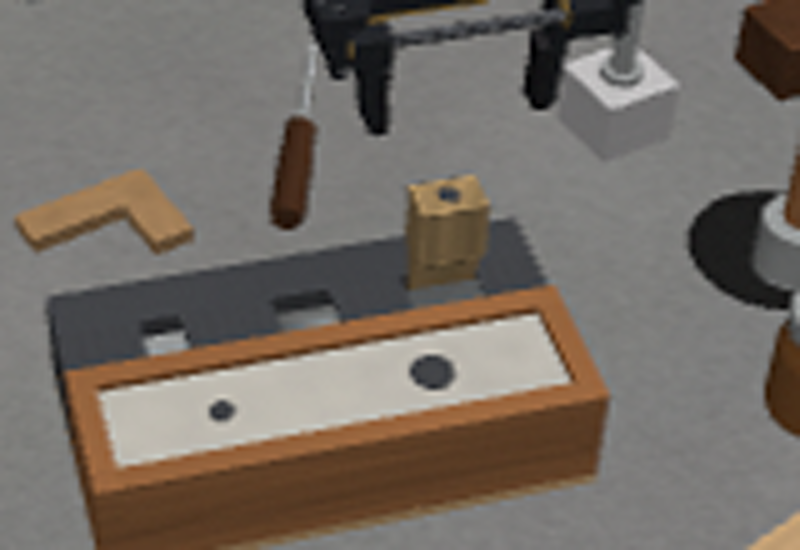

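Emit:
send_rows(commands=[[-40, -1, 5, 0, -0.02, 0], [-80, -3, 10, 0, -0.04, 0], [-120, -4, 15, 0, -0.07, 0], [-160, -5, 25, 0, -0.1, 0], [-200, -6, 33, 0, -0.12, 0], [-240, -7, 42, 0, -0.15, 0], [-280, -9, 50, 0, -0.17, 0], [-320, -10, 58, 0, -0.2, 0], [-360, -12, 66, 0, -0.23, 0], [-400, -14, 74, 0, -0.263, 0]])

```text
time_s: 9.7
tcp_pos: [0.4346, -0.3099, 0.2178]
tool_rot: [0.485, 0.513, -0.513, -0.488]
force: [0.3, -0.2, -0.7]
finger_gap: 0.0884
```

Emit:
send_rows(commands=[[0, 0, 0, 0, 0, 0], [0, 0, 0, 0, 0, 0], [0, 0, 0, 0, 0, 0]])

```text
time_s: 9.95
tcp_pos: [0.4359, -0.3083, 0.2183]
tool_rot: [0.486, 0.513, -0.512, -0.488]
force: [0.2, -0.4, 0.0]
finger_gap: 0.088
```

Run:
```python
from h import *
o=manip.get_obs(); print(o['time_s'],o['tcp_pos'],o['q'])
plan([0.424,-0.345,0.15],down(np.radians(93)))
```

```text
9.95 [ 0.4359289  -0.30827706  0.21832958] [-8.38278015e-01  1.11207328e-01  1.72843984e+00  5.03893836e-04
  1.30583263e+00 -2.46000089e+00]
shift [-36.3  68.2  13.6] turn [-0.002 -0.002  0.003]
```

Emit:
send_rows(commands=[[-20, 20, 8, 0, 0, 0], [-36, 45, 13.5, 0, 0, 0], [-36, 70, 13.5, 0, 0, 0], [-36, 95, 13.5, 0, 0, 0], [-36, 115, 13.5, 0, 0, 0], [-36, 130, 13.5, 0, 0, 0], [-36, 140, 13.5, 0, 0, 0], [-36, 144, 13.5, 0, 0, 0], [-36, 144, 13.5, 0, 0, 0]])

```text
time_s: 10.7
tcp_pos: [0.4252, -0.3443, 0.0753]
tool_rot: [0.486, 0.513, -0.513, -0.487]
force: [0.6, 0.3, 0.6]
finger_gap: 0.088
```

Emit:
send_rows(commands=[[0, 0, 0, 0, 0, 0], [0, 0, 0, 0, 0, 0], [0, 0, 0, 0, 0, 0], [0, 0, 0, 0, 0, 0], [0, 0, 0, 0, 0, 0], [0, 0, 0, 0, 0, 0], [0, 0, 0, 0, 0, 0], [0, 0, 0, 0, 0, 0], [0, 0, 0, 0, 0, 0], [0, 0, 0, 0, 0, 0]], claw=-1)

```text
time_s: 11.53
tcp_pos: [0.4251, -0.3459, 0.0764]
tool_rot: [0.487, 0.513, -0.513, -0.487]
force: [1.0, 0.4, -0.4]
finger_gap: 0.0235
```

Emit:
send_rows(commands=[[0, 0, 0, 0, 0, 0], [0, 0, 0, 0, 0, 0], [0, 0, 0, 0, 0, 0], [0, 0, 0, 0, 0, 0]])

```text
time_s: 11.87
tcp_pos: [0.425, -0.3459, 0.0764]
tool_rot: [0.487, 0.513, -0.513, -0.487]
force: [-0.9, -1.3, -0.4]
finger_gap: 0.0197
```

Emit:
send_rows(commands=[[0, -20, 0, 0, 0, 0], [0, -45, 0, 0, 0, 0], [0, -80, 0, 0, 0, 0], [0, -120, 0, 0, 0, 0], [0, -150, 0, 0, 0, 0], [0, -150, 0, 0, 0, 0]])

```text
time_s: 12.37
tcp_pos: [0.4276, -0.3489, 0.234]
tool_rot: [-0.491, -0.512, 0.514, 0.482]
force: [-0.1, -1.2, 0.2]
finger_gap: 0.0198
```

Run:
```python
from h import *
o=manip.get_obs(); print(o['time_s'],o['q'],o['tcp_pos'],o['finger_gap'])
s=grab('scene','s8');d=grab('wrist','w8')
u,v=px(s,o['tcp_pos']).astype(int)
cv2.imwrite('pics/z10.png',cv2.resize(s['img'][v-50:v+60,max(0,u-80):u+80],None,fx=5,fy=5,interpolation=cv2.INTER_CUBIC))
for tag,fn in (('s8',cloud),('w8',wcloud)):
    P=fn(load(tag)); 
    m=(abs(P[...,0]-.425)<.03)&(abs(P[...,1]+.346)<.007)&(P[...,2]>.15)&(P[...,2]<.27)
    q=P[m]
    for z in np.arange(.15,.27,.01):
        k=abs(q[:,2]-z)<.005
        if k.sum(): print(tag,round(z,3),k.sum(),np.round(np.median(q[k],0),4))
plan([0.555,-0.110,0.2314],down(np.radians(77.9)))
```

```text
12.3667 [-8.99468216e-01  1.25270437e-01  1.68000124e+00 -2.55989486e-05
  1.32411318e+00 -2.52275820e+00] [ 0.42757116 -0.34885067  0.23401984] 0.019775546887805504
s8 0.16 1 [ 0.4245 -0.3513  0.1634]
s8 0.17 8 [ 0.4288 -0.3487  0.1719]
s8 0.18 9 [ 0.4279 -0.3468  0.1789]
s8 0.19 11 [ 0.4301 -0.3453  0.1909]
s8 0.2 9 [ 0.4332 -0.3474  0.1997]
s8 0.21 11 [ 0.4355 -0.3482  0.2111]
s8 0.22 6 [ 0.4419 -0.3457  0.2225]
s8 0.23 13 [ 0.4434 -0.3463  0.2297]
s8 0.24 13 [ 0.4435 -0.347   0.2392]
s8 0.25 16 [ 0.4439 -0.3463  0.2494]
s8 0.26 15 [ 0.4447 -0.3464  0.2599]
s8 0.27 34 [ 0.4311 -0.3462  0.2666]
w8 0.16 37 [ 0.4177 -0.3477  0.1615]
w8 0.17 65 [ 0.4177 -0.347   0.1699]
w8 0.18 64 [ 0.4175 -0.3473  0.1795]
w8 0.19 89 [ 0.4169 -0.347   0.1909]
w8 0.2 95 [ 0.4169 -0.3465  0.1996]
w8 0.22 85 [ 0.4108 -0.3458  0.2225]
w8 0.23 181 [ 0.4108 -0.3464  0.2299]
w8 0.24 217 [ 0.4108 -0.346   0.2402]
w8 0.25 270 [ 0.4108 -0.3461  0.25  ]
w8 0.26 1311 [ 0.4173 -0.346   0.2625]
shift [ 229.4   -4.  -141.6] turn [ 0.002  0.263 -0.002]
```

View pics/z10.png

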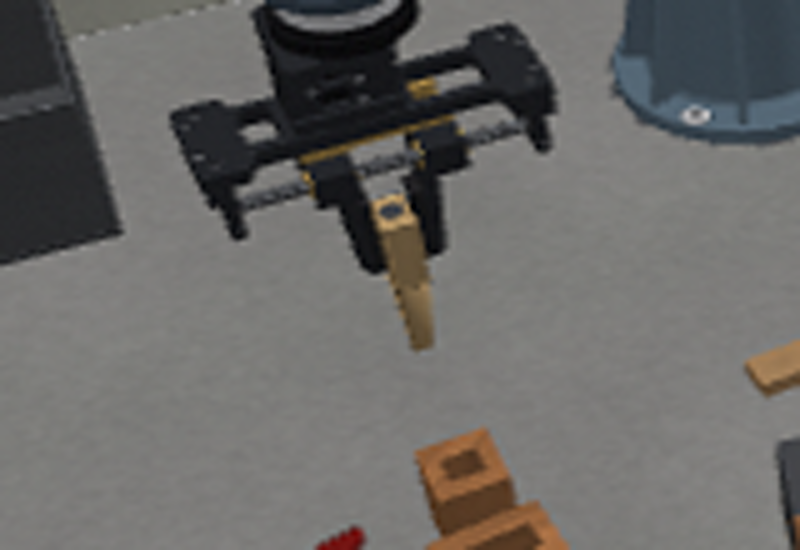

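Emit:
send_rows(commands=[[35, 0, -20, 0, 0.03, 0], [70, 0, -42, 0, 0.08, 0], [105, 0, -64, 0, 0.12, 0], [140, 0, -86, 0, 0.16, 0], [175, 0, -108, 0, 0.2, 0], [205, 0, -126, 0, 0.23, 0], [229, 0, -141, 0, 0.263, 0], [229, 0, -141, 0, 0.263, 0], [229, 0, -141, 0, 0.263, 0], [229, 0, -141, 0, 0.263, 0]])

```text
time_s: 13.3
tcp_pos: [0.5529, -0.11, 0.2246]
tool_rot: [-0.549, -0.444, 0.446, 0.551]
force: [0.0, 0.3, -0.7]
finger_gap: 0.0201
```

Run:
```python
from h import *
o=manip.get_obs(); print(o['time_s'],o['tcp_pos'])
plan([0.557,-0.110,0.165],down(np.radians(77.9)))
```

```text
13.3 [ 0.55288125 -0.10997116  0.22461639]
shift [ 0.8 59.6 -4.2] turn [-0.003  0.001  0.   ]
```

Emit:
send_rows(commands=[[1, 20, -4, 0, 0, 0], [1, 40, -4, 0, 0, 0], [1, 55, -4, 0, 0, 0], [1, 60, -4, 0, 0, 0], [1, 60, -4, 0, 0, 0], [1, 60, -4, 0, 0, 0]])

```text
time_s: 13.8
tcp_pos: [0.5577, -0.1108, 0.1666]
tool_rot: [-0.55, -0.444, 0.444, 0.55]
force: [-0.0, 0.2, -0.1]
finger_gap: 0.0199
```

Run:
```python
from h import *
o=manip.get_obs(); print(o['time_s'],o['tcp_pos'])
d=grab('wrist','w9')
cv2.imwrite('pics/z11.png',cv2.resize(d['img'][100:290,140:380],None,fx=3.2,fy=3.1,interpolation=cv2.INTER_CUBIC))
W=wcloud(d)
yaw=np.radians(-12.1); ex=np.array([np.cos(yaw),np.sin(yaw)]); ey=np.array([-ex[1],ex[0]]); c=np.array([.5545,-.1102])
X=(W[...,:2]-c)@ex; Y=(W[...,:2]-c)@ey; Z=W[...,2]
m=(abs(Y)<.035)&(X>-.04)&(X<.03)
for z in np.arange(.09,.21,.01):
    k=m&(abs(Z-z)<.004)&(X<0.005)
    if k.sum()>5: print(round(z,3),k.sum(),'X',np.round(np.median(X[k]),4),'Y',np.round(np.percentile(Y[k],[2,98]),4))
# slot edges in this view
k=(abs(Y)<.03)&(Z<.062)&(abs(X)<.03)
print('slot pts',k.sum(),np.round(np.percentile(X[k],[1,99]),4),np.round(np.percentile(Y[k],[1,99]),4))
```

```text
13.8 [ 0.55774932 -0.11077049  0.16657235]
0.1 50 X -0.0059 Y [-0.006   0.0059]
0.11 60 X -0.0059 Y [-0.007   0.0065]
0.12 72 X -0.0064 Y [-0.0076  0.0071]
0.13 104 X -0.0065 Y [-0.0084  0.0077]
0.14 56 X -0.0064 Y [-0.0083  0.0079]
0.16 186 X -0.0124 Y [-0.0099  0.0091]
0.17 461 X -0.0089 Y [-0.0217  0.0202]
0.18 649 X -0.0086 Y [-0.0234  0.0226]
0.19 857 X -0.0085 Y [-0.0241  0.0233]
0.2 2191 X -0.0068 Y [-0.0232  0.022 ]
slot pts 313 [-0.0033  0.0153] [-0.0133  0.0118]
```

View pics/z11.png

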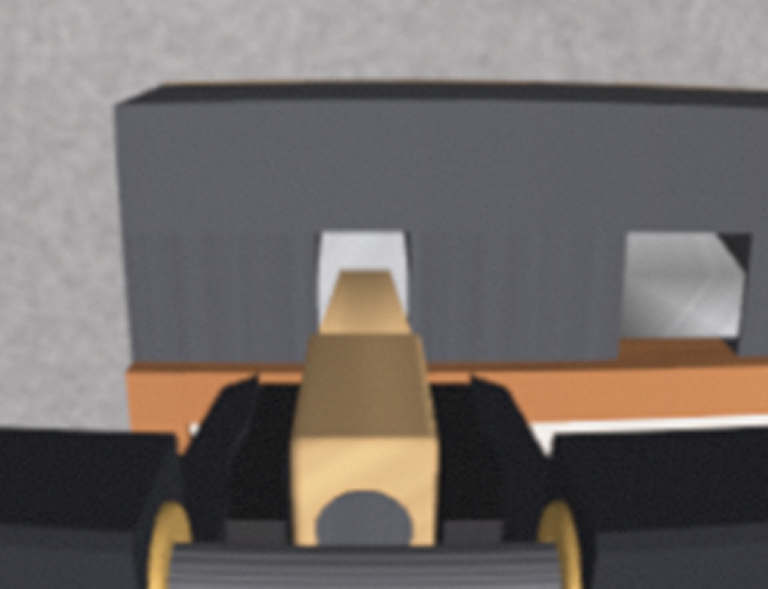

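Emit:
send_rows(commands=[[0, 10, 0, 0, 0, 0], [0, 20, 0, 0, 0, 0], [0, 30, 0, 0, 0, 0], [0, 38, 0, 0, 0, 0], [0, 44, 0.5, 0, 0, 0], [0, 50, 1, 0, 0, 0], [0, 54, 1.5, 0, 0, 0], [0, 54, 1.5, 0, 0, 0]])

```text
time_s: 14.52
tcp_pos: [0.5559, -0.1091, 0.1112]
tool_rot: [-0.549, -0.444, 0.445, 0.55]
force: [-0.8, -0.6, -0.6]
finger_gap: 0.0196
```

Emit:
send_rows(commands=[[0, 2, 0, 0, 0, 0], [0, 2, 0, 0, 0, 0]])

```text
time_s: 14.68
tcp_pos: [0.556, -0.1093, 0.1103]
tool_rot: [-0.549, -0.444, 0.445, 0.55]
force: [-2.9, 0.5, -1.1]
finger_gap: 0.0197
```

Emit:
send_rows(commands=[[0, 0, 0, 0, 0, 0], [0, 0, 0, 0, 0, 0], [0, 0, 0, 0, 0, 0], [0, 0, 0, 0, 0, 0], [0, 0, 0, 0, 0, 0]], claw=0)

```text
time_s: 15.1
tcp_pos: [0.5569, -0.1096, 0.1107]
tool_rot: [0.55, 0.445, -0.444, -0.55]
force: [0.4, 0.0, -0.1]
finger_gap: 0.0441
```

Emit:
send_rows(commands=[[0, -25, 0, 0, 0, 0], [0, -60, 0, 0, 0, 0], [0, -90, 0, 0, 0, 0], [0, -120, 0, 0, 0, 0], [0, -150, 0, 0, 0, 0], [0, -150, 0, 0, 0, 0]], claw=1)

```text
time_s: 15.6
tcp_pos: [0.5597, -0.1107, 0.2679]
tool_rot: [0.553, 0.447, -0.443, -0.546]
force: [0.8, 1.1, 1.4]
finger_gap: 0.082
```

Run:
```python
from h import *
o=manip.get_obs(); print(o['time_s'],o['tcp_pos'],o['q'])
d=grab('wrist','w10'); s=grab('scene','s10'); t=grab('top','t10')
cv2.imwrite('pics/z12.png',cv2.resize(s['img'][130:255,200:400],None,fx=4,fy=4,interpolation=cv2.INTER_CUBIC))
W=cloud(s)
yaw=np.radians(-12.1); ex=np.array([np.cos(yaw),np.sin(yaw)]); ey=np.array([-ex[1],ex[0]])
for c in ([.592,.0648],[.5545,-.1102]):
    X=(W[...,:2]-c)@ex; Y=(W[...,:2]-c)@ey; Z=W[...,2]
    k=(np.hypot(X,Y)<.03)&(Z>.1)&(Z<.17)
    top=np.percentile(Z[k],90); kk=k&(Z>top-.004); print('top z',top,np.median(Z[kk]),'X',np.median(X[kk]),'Y',np.median(Y[kk]))
```

```text
15.6 [ 0.55970602 -0.11067042  0.26788044] [-4.03192449e-01  1.39368698e-01  1.59474856e+00  2.72639454e-05
  1.39584689e+00 -1.76332518e+00]
top z 0.1437825143879957 0.1426909673949171 X 0.001930200365188583 Y 0.0008822488721620663
top z 0.13938981955291613 0.13810059525432078 X 0.0017017038656082042 Y 0.0008800901362424305
```

View pics/z12.png

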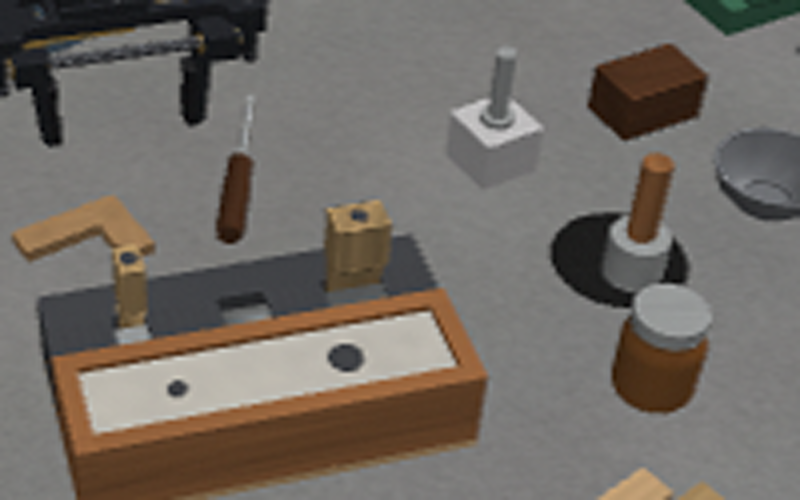

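View pics/t10.png

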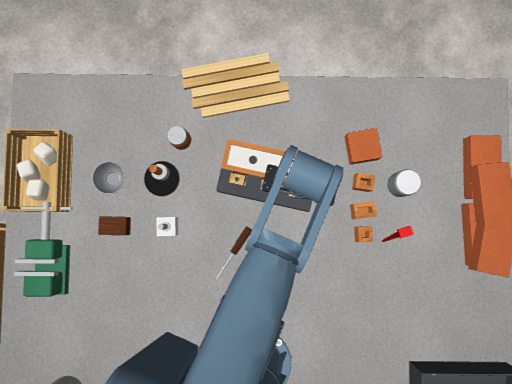

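Run:
```python
from h import *
plan([0.67,0.27,0.29],down(np.radians(90)))
```

```text
shift [394.8 -29.7 -31.6] turn [ 0.    -0.211 -0.   ]
```

Emit:
send_rows(commands=[[40, -3, -3, 0, -0.02, 0], [80, -6, -6, 0, -0.04, 0], [120, -10, -9, 0, -0.06, 0], [160, -13, -12, 0, -0.085, 0], [200, -16, -15, 0, -0.11, 0], [240, -19, -19, 0, -0.13, 0], [280, -22, -22, 0, -0.15, 0], [320, -25, -25, 0, -0.17, 0], [360, -28, -28, 0, -0.19, 0], [395, -30, -31, 0, -0.21, 0]])

```text
time_s: 16.58
tcp_pos: [0.6689, 0.2729, 0.2879]
tool_rot: [-0.499, -0.499, 0.501, 0.5]
force: [-0.6, -0.2, -0.5]
finger_gap: 0.0884
```

Emit:
send_rows(commands=[[0, 0, 0, 0, 0, 0], [0, 0, 0, 0, 0, 0]])

```text
time_s: 16.75
tcp_pos: [0.6685, 0.2722, 0.2871]
tool_rot: [-0.499, -0.499, 0.502, 0.5]
force: [-0.6, -0.4, -0.5]
finger_gap: 0.0884
```

Run:
```python
from h import *
o=manip.get_obs(); print(o['time_s'],o['tcp_pos'],o['q'])
d=grab('wrist','w11'); t=grab('top','t11'); s=grab('scene','s11')
```

```text
16.75 [0.66854639 0.27217404 0.28705884] [ 2.22755416e-01  4.80036060e-01  1.12594152e+00 -1.42982100e-04
  1.54005712e+00 -1.35032078e+00]
```

View pics/w11.png

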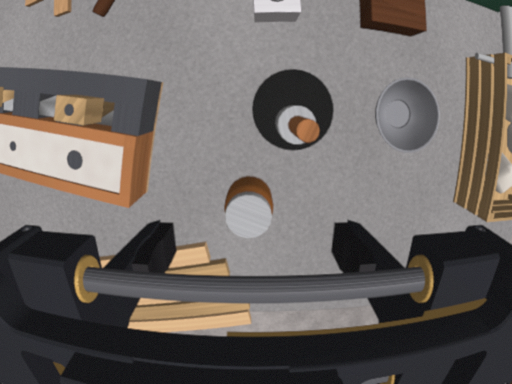

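View pics/s11.png

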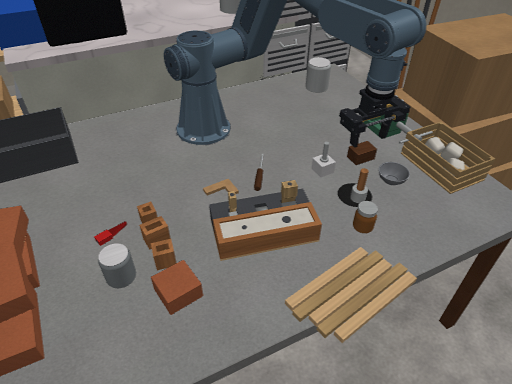

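Run:
```python
from h import *
d=load('w11'); W=wcloud(d); s=load('s11'); S=cloud(s)
img=d['img']; hsv=cv2.cvtColor(img,cv2.COLOR_BGR2HSV)
v,u=np.indices(img.shape[:2]); roi=(u>245)&(u<345)&(v>60)&(v<165)
def fitc(P):
    A=np.c_[2*P[:,:2],np.ones(len(P))];b=(P[:,:2]**2).sum(1);x=np.linalg.lstsq(A,b,rcond=None)[0];return x[:2],np.sqrt(x[2]+x[:2]@x[:2])
# handle top
m=roi&(W[...,2]>.115)&(W[...,2]<.14); Q=W[m]; zt=np.median(Q[:,2]); print('handle top',m.sum(),zt,np.median(Q,0)); 
(c,r)=cv2.minEnclosingCircle((W[m&(abs(W[...,2]-zt)<.004)][:,:2]*1000).astype(np.float32)); print(c,r)
Q=S[(S[...,2]>.05)&(S[...,2]<.135)&(np.hypot(S[...,0]-.62,S[...,1]-.32)<.04)]
for z in np.arange(.05,.135,.01):
    k=abs(Q[:,2]-z)<.005
    if k.sum()>3: print('scene',round(z,3),k.sum(),np.round(Q[k].mean(0),4))
# butt top ring z~.045
m=roi&(abs(W[...,2]-.045)<.004)
(c,r)=cv2.minEnclosingCircle((W[m][:,:2]*1000).astype(np.float32)); print('butt',m.sum(),c,r)
# pad
m=(roi&(img.max(2)<45)&(abs(W[...,2])<.006)).astype(np.uint8)
P=W[m>0]; (c,r)=cv2.minEnclosingCircle((P[:,:2]*1000).astype(np.float32)); print('pad',len(P),c,r,np.median(P[:,2]))
# jar
m=(W[...,2]>.07)&(W[...,2]<.1)&(u>215)&(u<285)&(v>165)&(v<245)
(c,r)=cv2.minEnclosingCircle((W[m][:,:2]*1000).astype(np.float32)); print('jar',c,r)
# two-view check of handle top: wrist + scene orange blob
o=(hsv[...,0]>5)&(hsv[...,0]<18)&(hsv[...,1]>120)&(v>105)&(v<145)&(u>285)&(u<325)
print('wrist orange',np.c_[u[o],v[o]].mean(0))
```

```text
handle top 460 0.1251601217788023 [0.62295238 0.32743013 0.12516012]
(622.9644165039062, 328.3762512207031) 12.97744369506836
scene 0.05 8 [0.63   0.319  0.0522]
scene 0.06 22 [0.6312 0.3211 0.0599]
scene 0.07 17 [0.6316 0.3221 0.0703]
scene 0.08 19 [0.6321 0.3219 0.08  ]
scene 0.09 16 [0.6325 0.3224 0.0898]
scene 0.1 24 [0.6316 0.3207 0.1002]
scene 0.11 17 [0.6318 0.3222 0.1113]
scene 0.12 28 [0.629  0.3237 0.1212]
scene 0.13 22 [0.6265 0.3279 0.1264]
butt 628 (622.8582153320312, 328.1335144042969) 25.81243324279785
pad 3363 (604.4390869140625, 328.9017028808594) 58.03561782836914 0.0014720617112748968
jar (735.5370483398438, 264.8649597167969) 30.04624366760254
wrist orange [304.64981949 128.90252708]
```

Run:
```python
from h import *
plan([0.6229,0.328,0.070],down(np.radians(90)))
```

```text
shift [ 59.1 219.   45.8] turn [-0.002 -0.002 -0.001]
```

Emit:
send_rows(commands=[[25, 20, 20, 0, 0, 0], [45, 45, 35, 0, 0, 0], [57, 75, 45.5, 0, 0, 0], [57, 100, 45.5, 0, 0, 0], [57, 100, 45.5, 0, 0, 0]])

```text
time_s: 17.32
tcp_pos: [0.6201, 0.3254, 0.1838]
tool_rot: [-0.499, -0.496, 0.503, 0.502]
force: [-0.7, -0.5, -0.6]
finger_gap: 0.0881
```

Run:
```python
from h import *
print(manip.get_obs()['tcp_pos']);plan([0.6229,0.328,0.070],down(np.radians(90)))
```

```text
[0.62014222 0.32538491 0.18378436]
shift [  3.  113.7  -3.9] turn [-0.01  -0.001 -0.004]
```

Emit:
send_rows(commands=[[2, 25, -2, 0, 0, 0], [2, 50, -2, 0, 0, 0], [2, 75, -2, 0, 0, 0], [2, 98, -2, 0, 0, 0], [2, 110, -2, 0, 0, 0], [2, 114, -2, 0, 0, 0], [2, 114, -2, 0, 0, 0], [2, 114, -2, 0, 0, 0]])

```text
time_s: 17.98
tcp_pos: [0.6275, 0.3291, 0.0784]
tool_rot: [0.501, 0.5, -0.499, -0.5]
force: [-0.1, -0.1, -0.5]
finger_gap: 0.088
```

Emit:
send_rows(commands=[[0, 0, 0, 0, 0, 0], [0, 0, 0, 0, 0, 0], [0, 0, 0, 0, 0, 0], [0, 0, 0, 0, 0, 0], [0, 0, 0, 0, 0, 0], [0, 0, 0, 0, 0, 0], [0, 0, 0, 0, 0, 0], [0, 0, 0, 0, 0, 0], [0, 0, 0, 0, 0, 0], [0, 0, 0, 0, 0, 0]], claw=-1)

```text
time_s: 18.82
tcp_pos: [0.626, 0.3293, 0.0763]
tool_rot: [0.5, 0.5, -0.5, -0.5]
force: [0.7, -0.4, 1.3]
finger_gap: 0.0254
```

Emit:
send_rows(commands=[[0, 0, 0, 0, 0, 0], [0, 0, 0, 0, 0, 0], [0, 0, 0, 0, 0, 0], [0, 0, 0, 0, 0, 0]])

```text
time_s: 19.15
tcp_pos: [0.6261, 0.3293, 0.0763]
tool_rot: [-0.5, -0.5, 0.5, 0.5]
force: [-0.5, 0.0, -1.2]
finger_gap: 0.0251
```

Emit:
send_rows(commands=[[0, -20, 0, 0, 0, 0], [0, -50, 0, 0, 0, 0], [0, -90, 0, 0, 0, 0], [0, -130, 0, 0, 0, 0], [0, -160, 0, 0, 0, 0], [0, -160, 0, 0, 0, 0], [0, -160, 0, 0, 0, 0]])

```text
time_s: 19.73
tcp_pos: [0.6268, 0.3297, 0.238]
tool_rot: [0.501, 0.501, -0.499, -0.5]
force: [0.3, -0.6, -6.2]
finger_gap: 0.0255
```

Run:
```python
from h import *
o=manip.get_obs(); print(o['time_s'],o['tcp_pos'],o['q'],o['force'])
d=grab('wrist','w12'); s=grab('scene','s12')
u,v=px(s,o['tcp_pos']).astype(int)
cv2.imwrite('pics/z13.png',cv2.resize(s['img'][v-50:v+60,u-80:u+80],None,fx=5,fy=5,interpolation=cv2.INTER_CUBIC))
plan([0.593,0.065,0.24],down(np.radians(77.9)))
```

```text
19.7333 [0.62678613 0.32969772 0.23799463] [ 3.17113133e-01  4.71585240e-01  1.23488248e+00  3.66355437e-05
  1.43171967e+00 -1.25303172e+00] [ 0.31169294 -0.56503094 -6.15976944]
shift [-263.9   -6.4   31.4] turn [-0.005  0.21  -0.002]
```

View pics/z13.png

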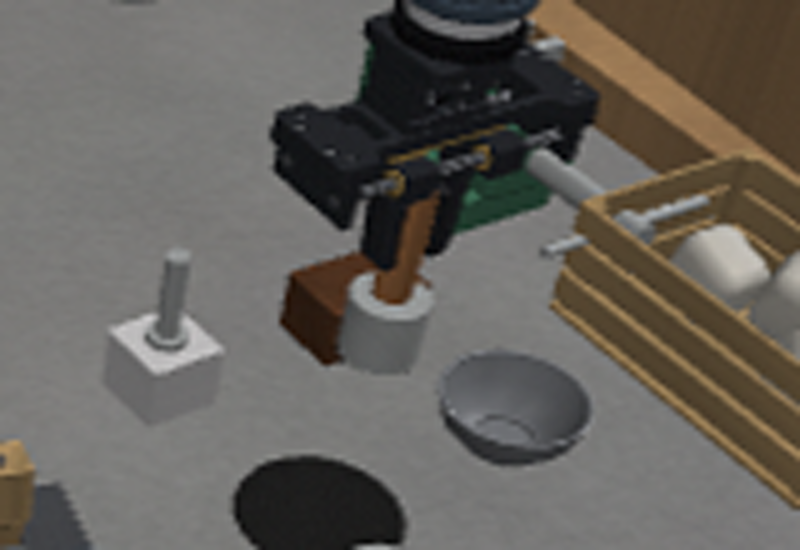

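View pics/w12.png

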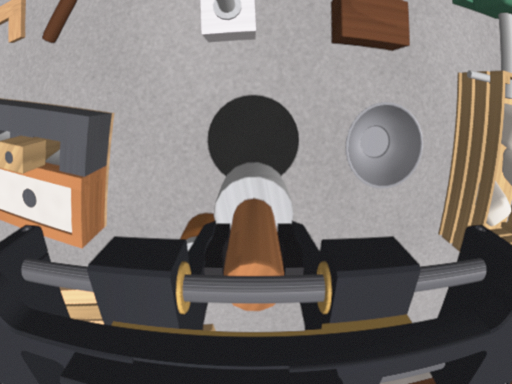

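```bash
cat >> h.py <<'E'
def held(d,o):
    """butt circle fit in tool frame from wrist cloud"""
    W=wcloud(d); R0=R.from_quat(o['tool_rot']); L=(W-o['tcp_pos'])@R0.as_matrix()
    return L,W
E
python3 - <<'E'
from h import *
o=manip.get_obs(); d=load('w12'); L,W=held(d,o)
# tool frame: y down. butt side wall points: y in 30..75
m=(abs(L[...,0])<.035)&(abs(L[...,2])<.045)&(L[...,1]>.025)&(L[...,1]<.09)
Q=L[m]; print(len(Q))
for y in np.arange(.025,.09,.005):
    k=abs(Q[:,1]-y)<.0025
    if k.sum()>5:
        q=Q[k]; A=np.c_[2*q[:,[0,2]],np.ones(len(q))];b=(q[:,[0,2]]**2).sum(1);x=np.linalg.lstsq(A,b,rcond=None)[0]
        print(round(y,3),k.sum(),'x',np.round([q[:,0].min(),q[:,0].max()],4),'zmax',q[:,2].max().round(4),'fit',np.round(x[:2],4),np.sqrt(x[2]+x[:2]@x[:2]).round(4))
m2=(W[...,2]<.01)&(d['img'].max(2)<45)&(W[...,1]>.2)&(W[...,1]<.42)&(W[...,0]<.72)&(W[...,0]>.5)
(c,r)=cv2.minEnclosingCircle((W[m2][:,:2]*1000).astype(np.float32)); print('pad',m2.sum(),c,r)
E
```

```text
2961
0.025 2103 x [-0.025   0.0262] zmax 0.0253 fit [0.0005 0.0024] 0.0189
0.03 177 x [-0.0249  0.0265] zmax 0.0255 fit [0.0007 0.0013] 0.0239
0.035 109 x [-0.0237  0.0239] zmax 0.0256 fit [ 0.0005 -0.0009] 0.0261
0.04 110 x [-0.0224  0.0246] zmax 0.0254 fit [ 0.0006 -0.0009] 0.0261
0.045 97 x [-0.0238  0.0248] zmax 0.0254 fit [ 0.0006 -0.001 ] 0.0262
0.05 91 x [-0.0241  0.0244] zmax 0.0253 fit [ 0.0006 -0.0009] 0.026
0.055 97 x [-0.0229  0.0235] zmax 0.0253 fit [ 0.0006 -0.0005] 0.0257
0.06 75 x [-0.0236  0.0247] zmax 0.0252 fit [ 0.0006 -0.0008] 0.0259
0.065 78 x [-0.023   0.0231] zmax 0.0252 fit [ 0.0006 -0.0007] 0.0257
0.07 24 x [-0.0203  0.0203] zmax 0.0249 fit [ 0.0006 -0.0008] 0.0258
pad 3342 (604.1763305664062, 328.95330810546875) 57.733943939208984
```

Emit:
send_rows(commands=[[-40, 0, 4, 0, 0.02, 0], [-80, 0, 8, 0, 0.05, 0], [-120, 0, 13, 0, 0.09, 0], [-160, 0, 18, 0, 0.12, 0], [-200, 0, 23, 0, 0.16, 0], [-240, 0, 28, 0, 0.2, 0], [-264, 0, 31, 0, 0.21, 0], [-264, 0, 31, 0, 0.21, 0], [-264, 0, 31, 0, 0.21, 0], [-264, 0, 31, 0, 0.21, 0]])

```text
time_s: 20.67
tcp_pos: [0.5938, 0.0659, 0.2341]
tool_rot: [-0.549, -0.444, 0.445, 0.551]
force: [-0.8, 0.2, -5.0]
finger_gap: 0.025
```

Run:
```python
from h import *
o=manip.get_obs(); print(o['time_s'],o['tcp_pos'],o['force'])
d=grab('wrist','w13'); s=grab('scene','s13')
u,v=px(s,o['tcp_pos']).astype(int)
cv2.imwrite('pics/z14.png',cv2.resize(s['img'][v-50:v+60,u-80:u+80],None,fx=5,fy=5,interpolation=cv2.INTER_CUBIC))
plan([0.593,0.065,0.23],down(np.radians(77.9)))
```

```text
20.6667 [0.5937923  0.06586091 0.23407397] [-0.80656099  0.24811232 -5.03417034]
shift [-1.9  5.   0.9] turn [-0.002  0.002  0.   ]
```

View pics/z14.png

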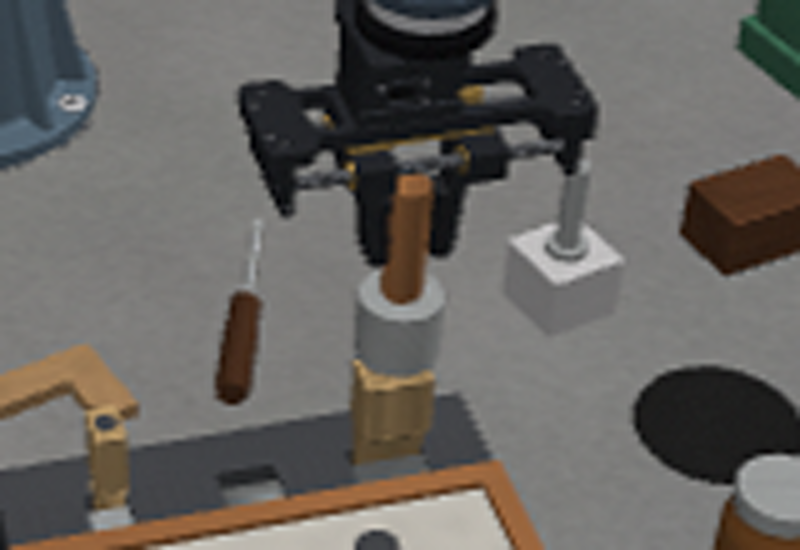

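View pics/w13.png

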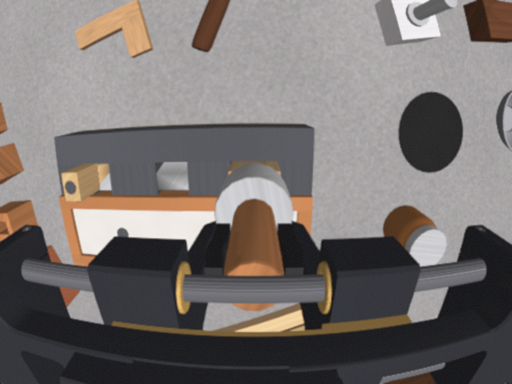

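Emit:
send_rows(commands=[[-1, 8, 0, 0, 0, 0], [-1, 14, 0, 0, 0, 0], [-1, 17, 0, 0, 0, 0], [-1, 20, 0, 0, 0, 0], [-1, 22, 0, 0, 0, 0], [-1, 24, 0, 0, 0, 0], [-1, 26, 0, 0, 0, 0], [-1, 28, 0, 0, 0, 0]])

```text
time_s: 21.43
tcp_pos: [0.5948, 0.0645, 0.2089]
tool_rot: [0.55, 0.445, -0.444, -0.55]
force: [-3.5, 0.9, 4.4]
finger_gap: 0.0254
```

Emit:
send_rows(commands=[[0, 2, 0, 0, 0, 0], [0, 4, 0, 0, 0, 0], [0, 6, 0, 0, 0, 0], [0, 8, 0, 0, 0, 0], [0, 10, 0, 0, 0, 0], [0, 12, 0, 0, 0, 0]])

```text
time_s: 21.93
tcp_pos: [0.5946, 0.0644, 0.1962]
tool_rot: [-0.55, -0.445, 0.445, 0.55]
force: [-3.7, 0.6, 4.9]
finger_gap: 0.025
```

```bash
cat > ck.py <<'E'
from h import *
o=manip.get_obs(); print(o['time_s'],o['tcp_pos'],o['force'],o['finger_gap'])
s=grab('scene','sck')
W=cloud(s)
yaw=np.radians(-12.1); ex=np.array([np.cos(yaw),np.sin(yaw)]); ey=np.array([-ex[1],ex[0]])
hsv=cv2.cvtColor(s['img'],cv2.COLOR_BGR2HSV)
for n,c in (('wide',[.592,.0648]),('nar',[.5545,-.1102])):
    X=(W[...,:2]-c)@ex; Y=(W[...,:2]-c)@ey; Z=W[...,2]
    tan=(hsv[...,0]>12)&(hsv[...,0]<30)&(hsv[...,1]>60)
    k=(abs(X-.015)<.007)&(abs(Y)<.02)&(Z>.074)&(Z<.16)&tan
    zz=Z[k]; kk=(np.hypot(X,Y)<.03)&(Z>.1)&(Z<.16)&tan
    print(n,k.sum(),'front face z range',np.round([zz.min(),zz.max()],4) if k.any() else '', 'X',np.round(np.median(X[k]),4) if k.any() else '', 'top90',np.round(np.percentile(Z[kk],95),4) if kk.any() else '')
u,v=px(s,[.575,-.02,.1]).astype(int)
cv2.imwrite('pics/zck.png',cv2.resize(s['img'][v-60:v+50,u-70:u+70],None,fx=5.5,fy=5.4,interpolation=cv2.INTER_CUBIC))
E
python3 ck.py
```

```text
21.9333 [0.59458889 0.06437144 0.19615837] [-3.66264231  0.63134726  4.86336083] 0.02503562511088495
wide 95 front face z range [0.0784 0.118 ] X 0.0156 top90 0.118
nar 90 front face z range [0.0787 0.1426] X 0.0153 top90 0.1408
```

View pics/zck.png

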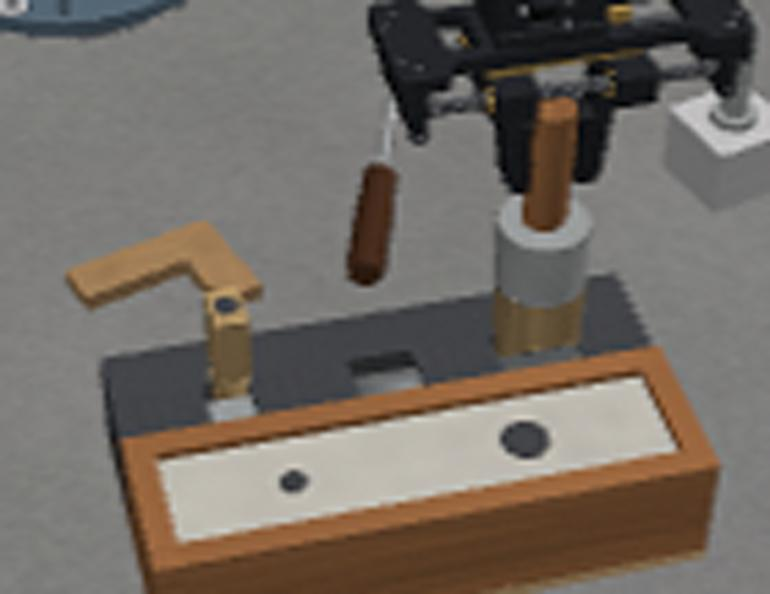

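Emit:
send_rows(commands=[[0, 2, 0, 0, 0, 0], [0, 4, 0, 0, 0, 0], [0, 6, 0, 0, 0, 0], [0, 7, 0, 0, 0, 0], [0, 8, 0, 0, 0, 0]])

```text
time_s: 22.4
tcp_pos: [0.5954, 0.0643, 0.1901]
tool_rot: [0.55, 0.445, -0.444, -0.549]
force: [-6.0, 2.1, 17.9]
finger_gap: 0.0254
```

Emit:
send_rows(commands=[[0, 1, 0, 0, 0, 0], [0, 2, 0, 0, 0, 0], [0, 3, 0, 0, 0, 0]])

```text
time_s: 22.65
tcp_pos: [0.597, 0.0642, 0.1898]
tool_rot: [0.551, 0.446, -0.443, -0.548]
force: [-7.4, 0.3, 27.5]
finger_gap: 0.0251
```

Emit:
send_rows(commands=[[0, -8, 0, 0, 0, 0], [0, -25, 0, 0, 0, 0], [0, -50, 0, 0, 0, 0], [0, -60, 0, 0, 0, 0], [0, -60, 0, 0, 0, 0]])

```text
time_s: 23.07
tcp_pos: [0.5964, 0.0641, 0.2475]
tool_rot: [0.551, 0.446, -0.443, -0.549]
force: [1.1, -0.8, -4.2]
finger_gap: 0.0252
```

```bash
python3 ck.py; python3 -c "
from h import *
plan([0.556,-0.1098,0.235],down(np.radians(77.9)))
grab('wrist','w14')"
```

```text
23.0667 [0.59639104 0.06412618 0.24753616] [ 1.08728151 -0.77573597 -4.24150358] 0.02521932991168749
wide 139 front face z range [0.0744 0.119 ] X 0.0156 top90 0.1173
nar 84 front face z range [0.0777 0.1425] X 0.0155 top90 0.1402
shift [-178.4   10.6    2.1] turn [0.002 0.    0.   ]
```

View pics/zck.png

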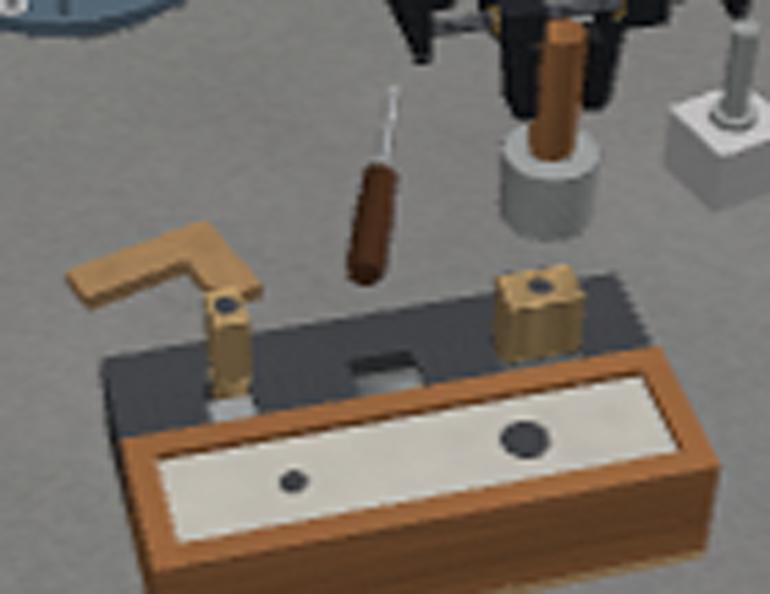

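Emit:
send_rows(commands=[[-35, 2, 0, 0, 0, 0], [-70, 4, 0.5, 0, 0, 0], [-105, 6, 1, 0, 0, 0], [-140, 8, 1.5, 0, 0, 0], [-178, 10, 2, 0, 0, 0], [-178, 10, 2, 0, 0, 0], [-178, 10, 2, 0, 0, 0], [-178, 10, 2, 0, 0, 0]])

```text
time_s: 23.83
tcp_pos: [0.5547, -0.1089, 0.2337]
tool_rot: [-0.549, -0.444, 0.445, 0.551]
force: [0.2, 0.8, -5.2]
finger_gap: 0.0249
```

```bash
python3 ck.py; python3 -c "
from h import *
plan([0.556,-0.1098,0.235],down(np.radians(77.9)))
d=grab('wrist','w15')
cv2.imwrite('pics/z15.png',cv2.resize(d['img'][100:290,180:440],None,fx=3,fy=3,interpolation=cv2.INTER_CUBIC))"
```

```text
23.8333 [ 0.55473209 -0.10887882  0.23368749] [ 0.24902356  0.84233756 -5.21129221] 0.02490596568536605
wide 141 front face z range [0.0744 0.1185] X 0.016 top90 0.1173
nar 84 front face z range [0.0815 0.1413] X 0.0152 top90 0.1393
shift [-1.2 -0.9 -1.2] turn [-0.002  0.001  0.001]
```

View pics/zck.png

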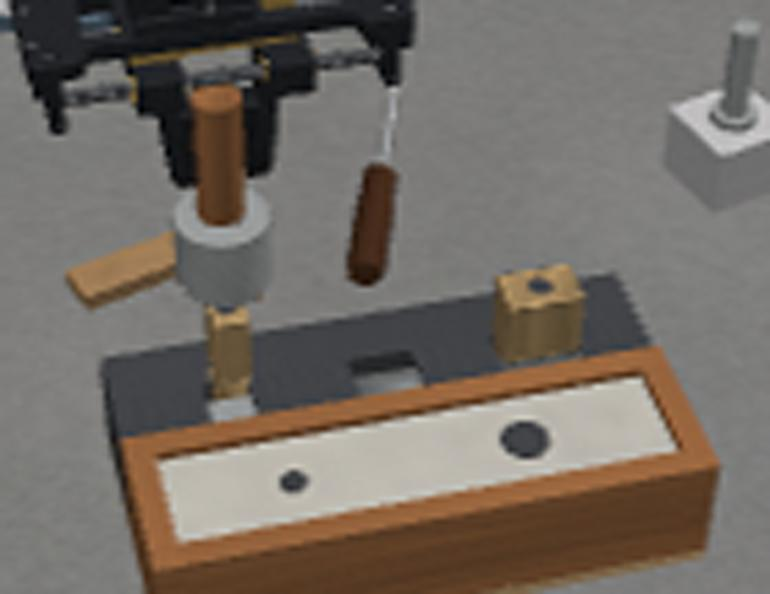

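View pics/z15.png

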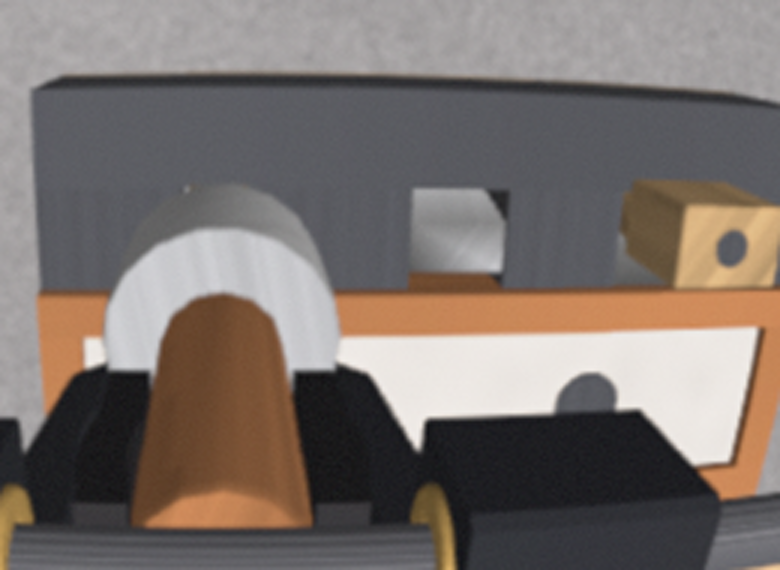

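```bash
cat > hz.py <<'E'
from h import *
import sys
tag=sys.argv[1]; d=load(tag); W=wcloud(d)
yaw=np.radians(-12.1); ex=np.array([np.cos(yaw),np.sin(yaw)]); ey=np.array([-ex[1],ex[0]])
for n,c,hy in (('wide',[.592,.0648],.022),('nar',[.5545,-.1102],.01)):
    X=(W[...,:2]-c)@ex; Y=(W[...,:2]-c)@ey; Z=W[...,2]
    k=(abs(X)<.012)&(abs(Y)<hy-.003)&(Z>.09)&(Z<.16)
    st=(X<-.02)&(X>-.045)&(abs(Y)<.06)&(abs(Z-.07)<.01)
    if k.sum()>5: print(n,k.sum(),'top',np.round(np.median(Z[k]),4),'steel',np.round(np.median(Z[st]),4),'case', )
    m=(Z>.09)&(Z<.16)&(abs(X)<.025)&(abs(Y)<hy+.006)
    tp=m&(abs(Z-np.median(Z[k]))<.004) if k.any() else m
    if tp.any(): print('  rect centre', [round(float(q),4) for q in (np.percentile(X[tp],1)+np.percentile(X[tp],99),np.percentile(Y[tp],1)+np.percentile(Y[tp],99))],'(2x)')
E
python3 hz.py w15; python3 hz.py w14
python3 - <<'E'
import cv2
a=cv2.imread('pics/w15.png'); cv2.imwrite('pics/z16.png',cv2.resize(a[150:210,370:450],None,fx=9,fy=9,interpolation=cv2.INTER_CUBIC))
E
```

```text
wide 645 top 0.1144 steel 0.0705 case
  rect centre [-0.0005, -0.0004] (2x)
  rect centre [-0.0388, 0.0079] (2x)
wide 47 top 0.1144 steel 0.0704 case
  rect centre [-0.0204, 0.0013] (2x)
nar 245 top 0.1382 steel 0.0704 case
  rect centre [-0.0029, 0.0026] (2x)
```

View pics/z16.png

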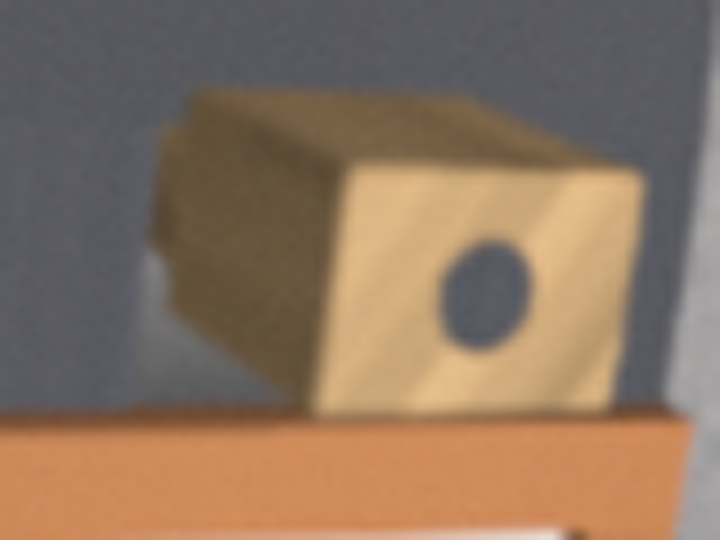

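Emit:
send_rows(commands=[[0, 8, 0, 0, 0, 0], [0, 14, 0, 0, 0, 0], [0, 18, 0, 0, 0, 0], [0, 21, 0, 0, 0, 0], [0, 23, 0, 0, 0, 0], [0, 25, 0, 0, 0, 0], [0, 27, 0, 0, 0, 0], [0, 29, 0, 0, 0, 0]])

```text
time_s: 24.6
tcp_pos: [0.5562, -0.1094, 0.2082]
tool_rot: [0.55, 0.445, -0.444, -0.549]
force: [-2.1, 1.2, 5.4]
finger_gap: 0.0254
```

Emit:
send_rows(commands=[[0, 2, 0, 0, 0, 0], [0, 4, 0, 0, 0, 0], [0, 6, 0, 0, 0, 0], [0, 8, 0, 0, 0, 0], [0, 10, 0, 0, 0, 0]])

```text
time_s: 25.02
tcp_pos: [0.5561, -0.1095, 0.1981]
tool_rot: [0.55, 0.445, -0.444, -0.549]
force: [-3.0, 0.2, 5.1]
finger_gap: 0.0249
```

Emit:
send_rows(commands=[[0, 2, 0, 0, 0, 0], [0, 4, 0, 0, 0, 0], [0, 6, 0, 0, 0, 0], [0, 8, 0, 0, 0, 0], [0, 9, 0, 0, 0, 0]])

```text
time_s: 25.43
tcp_pos: [0.5564, -0.1096, 0.19]
tool_rot: [0.551, 0.445, -0.444, -0.549]
force: [-6.1, 1.8, 17.4]
finger_gap: 0.0252
```

Emit:
send_rows(commands=[[0, 1, 0, 0, 0, 0], [0, 2, 0, 0, 0, 0], [0, 3, 0, 0, 0, 0]])

```text
time_s: 25.68
tcp_pos: [0.5577, -0.11, 0.1897]
tool_rot: [0.552, 0.446, -0.444, -0.548]
force: [-6.6, 2.1, 27.0]
finger_gap: 0.025
```

Emit:
send_rows(commands=[[0, -8, 0, 0, 0, 0], [0, -25, 0, 0, 0, 0], [0, -50, 0, 0, 0, 0], [0, -65, 0, 0, 0, 0], [30, -65, 0, 0, 0, 0], [65, -65, 0, 0, 0, 0], [100, -65, 0, 0, 0, 0], [100, -65, 0, 0, 0, 0]])

```text
time_s: 26.35
tcp_pos: [0.5767, -0.0057, 0.2491]
tool_rot: [-0.548, -0.447, 0.445, 0.55]
force: [0.6, -0.5, -4.5]
finger_gap: 0.0255
```

```bash
python3 -c "
from h import *
d=grab('wrist','w16'); o=manip.get_obs(); print(o['tcp_pos'],o['time_s'])
plan([0.604,0.329,0.20],down(np.radians(90)))"; python3 hz.py w16; python3 ck.py
```

```text
[ 0.57638502 -0.00831398  0.2488691 ] 26.4
shift [335.8  49.2  42.1] turn [-0.001 -0.206  0.001]
wide 838 top 0.1144 steel 0.0705 case
  rect centre [-0.0015, 0.0001] (2x)
nar 281 top 0.1144 steel 0.0704 case
  rect centre [0.0014, -0.0003] (2x)
26.4 [ 0.57638502 -0.00831398  0.2488691 ] [ 0.01538283 -0.6343346  -5.28271304] 0.025467816416283155
wide 136 front face z range [0.0755 0.1193] X 0.0158 top90 0.1173
nar 81 front face z range [0.0747 0.1177] X 0.0168 top90 0.1171
```

View pics/w16.png

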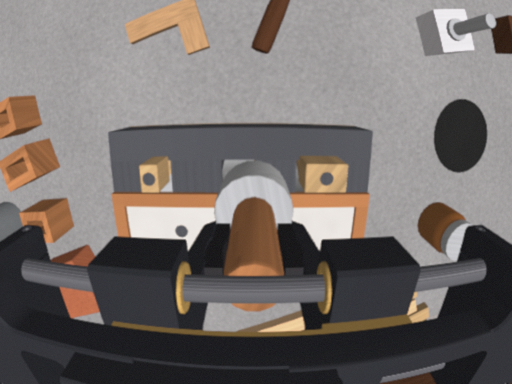

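Emit:
send_rows(commands=[[38, 0, 5, 0, -0.02, 0], [76, 0, 9, 0, -0.04, 0], [114, 0, 14, 0, -0.06, 0], [152, 0, 18, 0, -0.085, 0], [190, 0, 23, 0, -0.11, 0], [228, 0, 28, 0, -0.13, 0], [266, 5, 33, 0, -0.15, 0], [304, 15, 38, 0, -0.17, 0], [334, 30, 42, 0, -0.2, 0], [334, 49, 42, 0, -0.206, 0]])

```text
time_s: 27.28
tcp_pos: [0.6057, 0.329, 0.2007]
tool_rot: [0.5, 0.502, -0.499, -0.5]
force: [0.3, -0.5, -5.1]
finger_gap: 0.0251
```

Emit:
send_rows(commands=[[0, 0, 0, 0, 0, 0], [0, 0, 0, 0, 0, 0], [0, 0, 0, 0, 0, 0]])

```text
time_s: 27.53
tcp_pos: [0.606, 0.3223, 0.201]
tool_rot: [0.502, 0.498, -0.498, -0.502]
force: [-0.2, 0.0, -3.5]
finger_gap: 0.0253
```

```bash
python3 -c "
from h import *
o=manip.get_obs(); print(o['tcp_pos'],o['time_s'],o['force'])
plan([0.604,0.329,0.077],down(np.radians(90)))"
```

```text
[0.60598348 0.32233863 0.2009544 ] 27.5333 [-0.21100204  0.02866669 -3.50825414]
shift [  6.7 124.    2.1] turn [ 0.    -0.007 -0.001]
```

Emit:
send_rows(commands=[[3, 20, 1, 0, 0, 0], [6, 45, 2, 0, 0, 0], [6, 70, 2, 0, 0, 0], [6, 92, 2, 0, 0, 0], [6, 106, 2, 0, 0, 0], [6, 114, 2, 0, 0, 0], [6, 119, 2, 0, 0, 0], [6, 121, 2, 0, 0, 0], [6, 121, 2, 0, 0, 0]])

```text
time_s: 28.28
tcp_pos: [0.6041, 0.3299, 0.0805]
tool_rot: [0.502, 0.499, -0.498, -0.501]
force: [0.0, 0.6, -5.2]
finger_gap: 0.0247
```

Emit:
send_rows(commands=[[0, 1, 0, 0, 0, 0], [0, 2, 0, 0, 0, 0], [0, 3, 0, 0, 0, 0]])

```text
time_s: 28.53
tcp_pos: [0.6038, 0.3302, 0.0775]
tool_rot: [0.501, 0.499, -0.498, -0.501]
force: [0.6, 0.2, -5.6]
finger_gap: 0.0253
```

Still weight in the hand; 1–2 mm more.

Emit:
send_rows(commands=[[0, 1, 0, 0, 0, 0], [0, 2, 0, 0, 0, 0], [0, 2, 0, 0, 0, 0]])

```text
time_s: 28.78
tcp_pos: [0.6039, 0.3303, 0.0765]
tool_rot: [0.501, 0.499, -0.498, -0.501]
force: [-3.9, -1.0, 5.4]
finger_gap: 0.0253
```

Contact made. Release and rise.

Emit:
send_rows(commands=[[0, -1, 0, 0, 0, 0], [0, -1, 0, 0, 0, 0], [0, -1, 0, 0, 0, 0], [0, -1, 0, 0, 0, 0], [0, -1, 0, 0, 0, 0], [0, -1, 0, 0, 0, 0], [0, -1, 0, 0, 0, 0]], claw=1)

```text
time_s: 29.37
tcp_pos: [0.6032, 0.3299, 0.0753]
tool_rot: [-0.501, -0.499, 0.499, 0.501]
force: [0.1, -0.1, -0.0]
finger_gap: 0.0696
```

Emit:
send_rows(commands=[[0, -20, 0, 0, 0, 0], [0, -50, 0, 0, 0, 0], [0, -85, 0, 0, 0, 0], [0, -120, 0, 0, 0, 0], [0, -150, 0, 0, 0, 0], [0, -150, 0, 0, 0, 0]])

```text
time_s: 29.87
tcp_pos: [0.6067, 0.3312, 0.2343]
tool_rot: [0.503, 0.503, -0.495, -0.499]
force: [0.1, 0.1, 0.4]
finger_gap: 0.0881
```

```bash
python3 -c "
from h import *
o=manip.get_obs(); print(o['tcp_pos'],o['time_s'],o['force'])
s=grab('scene','s17');d=grab('wrist','w17')
plan([0.50,0.27,0.25],down(np.radians(90)))"
```

```text
[0.60671206 0.33124989 0.23428372] 29.8667 [0.09470665 0.09459033 0.40966342]
shift [-60.8 -23.  103.8] turn [ 0.004 -0.005  0.001]
```

View pics/s17.png

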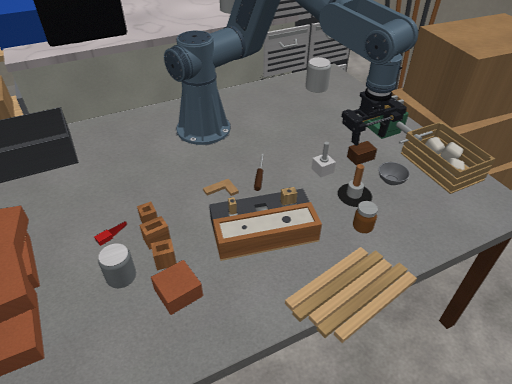

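Emit:
send_rows(commands=[[-20, -8, 30, 0, 0, 0], [-35, -14, 60, 0, 0, 0], [-50, -20, 85, 0, 0, 0], [-50, -20, 85, 0, 0, 0], [-50, -20, 85, 0, 0, 0]])

```text
time_s: 30.38
tcp_pos: [0.5166, 0.2798, 0.244]
tool_rot: [-0.501, -0.498, 0.499, 0.502]
force: [0.2, 0.6, 0.8]
finger_gap: 0.0883
```

```bash
python3 -c "
from h import *
o=manip.get_obs(); print(o['tcp_pos'],o['time_s'],o['force'])
d=grab('wrist','w18')
W=wcloud(d);Z=W[...,2]
def circ(m):
    (c,r)=cv2.minEnclosingCircle((W[m][:,:2]*1000).astype(np.float32)); return m.sum(),np.round(c,1),round(r,1),np.round(np.median(W[m],0),4)
near=np.hypot(W[...,0]-.447,W[...,1]-.288)<.05
for z in (.05,.057,.1,.11,.12,.125): 
    m=near&(abs(Z-z)<.003); print(z,m.sum()); 
    if m.sum()>3: print(circ(m))
m=near&(abs(Z-.05)<.003); print('block',cv2.minAreaRect((W[m][:,:2]*1000).astype(np.float32)))
mz=near&(Z>.06)&(Z<.2); print('max z',np.percentile(Z[mz],[50,90,99]))
"
```

```text
[0.51657007 0.27976995 0.24404163] 30.3833 [0.1935641  0.58103441 0.80209014]
0.05 2110
(np.int64(2110), array([443.4, 300.1]), 41.5, array([0.4431, 0.2987, 0.0504]))
0.057 282
(np.int64(282), array([443.2, 300.1]), 15.9, array([0.4431, 0.2949, 0.0574]))
0.1 2
0.11 5
(np.int64(5), array([442.2, 294.4]), 5.7, array([0.4384, 0.2934, 0.1122]))
0.12 6
(np.int64(6), array([444. , 293.1]), 4.7, array([0.4436, 0.2921, 0.1191]))
0.125 302
(np.int64(302), array([443.5, 300.3]), 9.0, array([0.4431, 0.3006, 0.1254]))
block ((443.6270751953125, 300.30377197265625), (60.48145294189453, 60.26023864746094), 2.435248851776123)
max z [0.12535903 0.12631949 0.12714203]
```

View pics/w18.png

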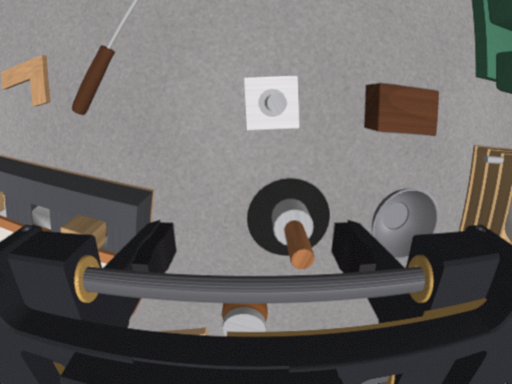

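```bash
python3 -c "
from h import *
plan([0.4434,0.3002,0.0755],down(np.radians(90)))"
```

```text
shift [ 19.7 168.9  74.1] turn [-0.001 -0.005 -0.   ]
```

Emit:
send_rows(commands=[[8, 15, 30, 0, 0, 0], [16, 30, 60, 0, 0, 0], [20, 50, 73.5, 0, 0, 0], [20, 70, 73.5, 0, 0, 0], [20, 70, 73.5, 0, 0, 0], [20, 70, 73.5, 0, 0, 0]])

```text
time_s: 30.93
tcp_pos: [0.4445, 0.3007, 0.1741]
tool_rot: [-0.501, -0.498, 0.5, 0.502]
force: [0.1, -0.8, 1.1]
finger_gap: 0.0876
```

```bash
python3 -c "
from h import *
print(manip.get_obs()['tcp_pos'])
plan([0.4434,0.3002,0.0755],down(np.radians(90)))"
```

```text
[0.44446015 0.30073782 0.17407814]
shift [-0.4 98.6  0.8] turn [-0.003 -0.005 -0.001]
```

Emit:
send_rows(commands=[[0, 25, 0.5, 0, 0, 0], [0, 50, 0.5, 0, 0, 0], [0, 72, 0.5, 0, 0, 0], [0, 88, 0.5, 0, 0, 0], [0, 96, 0.5, 0, 0, 0], [0, 98, 0.5, 0, 0, 0], [0, 98, 0.5, 0, 0, 0]])

```text
time_s: 31.52
tcp_pos: [0.4452, 0.3008, 0.0779]
tool_rot: [0.501, 0.499, -0.499, -0.501]
force: [0.0, -0.5, -0.1]
finger_gap: 0.088
```

Emit:
send_rows(commands=[[0, 0, 0, 0, 0, 0], [0, 0, 0, 0, 0, 0], [0, 0, 0, 0, 0, 0], [0, 0, 0, 0, 0, 0], [0, 0, 0, 0, 0, 0], [0, 0, 0, 0, 0, 0], [0, 0, 0, 0, 0, 0], [0, 0, 0, 0, 0, 0], [0, 0, 0, 0, 0, 0], [0, 0, 0, 0, 0, 0]], claw=-1)

```text
time_s: 32.35
tcp_pos: [0.4441, 0.3007, 0.0774]
tool_rot: [-0.501, -0.499, 0.499, 0.501]
force: [0.4, 0.2, -0.4]
finger_gap: 0.0235
```

Emit:
send_rows(commands=[[0, 0, 0, 0, 0, 0], [0, 0, 0, 0, 0, 0], [0, 0, 0, 0, 0, 0], [0, 0, 0, 0, 0, 0], [0, 0, 0, 0, 0, 0]])

```text
time_s: 32.77
tcp_pos: [0.4441, 0.3007, 0.0774]
tool_rot: [-0.501, -0.499, 0.499, 0.501]
force: [-0.2, 0.1, -0.5]
finger_gap: 0.017
```

Emit:
send_rows(commands=[[0, -12, 0, 0, 0, 0], [0, -30, 0, 0, 0, 0], [0, -50, 0, 0, 0, 0], [0, -80, 0, 0, 0, 0], [0, -110, 0, 0, 0, 0], [0, -140, 0, 0, 0, 0], [0, -140, 0, 0, 0, 0], [0, -140, 0, 0, 0, 0]])

```text
time_s: 33.43
tcp_pos: [0.4453, 0.3012, 0.2203]
tool_rot: [0.502, 0.5, -0.497, -0.5]
force: [-1.0, -0.5, -2.1]
finger_gap: 0.0174
```

```bash
python3 -c "
from h import *
o=manip.get_obs(); print(o['time_s'],o['tcp_pos'],o['finger_gap'],o['force'])
d=grab('wrist','w19'); s=grab('scene','s19')
u,v=px(s,o['tcp_pos']).astype(int)
cv2.imwrite('pics/z17.png',cv2.resize(s['img'][v-50:v+60,u-80:u+80],None,fx=5,fy=5,interpolation=cv2.INTER_CUBIC))
L,W=held(d,o)
m=(abs(L[...,0])<.02)&(abs(L[...,2])<.03)&(L[...,1]>.01)&(L[...,1]<.08)
Q=L[m]
for y in np.arange(.01,.08,.005):
    k=abs(Q[:,1]-y)<.0025
    if k.sum()>2: print(round(y,3),k.sum(),np.round([Q[k][:,0].min(),Q[k][:,0].max(),Q[k][:,0].mean(),Q[k][:,2].max()],4))
plan([0.592,0.0648,0.22],down(np.radians(90)))"
```

```text
33.4333 [0.44528893 0.30121038 0.22025481] 0.017371529706823947 [-1.0365352  -0.52478581 -2.09105194]
0.01 53 [-0.0092  0.0082 -0.0006  0.0098]
0.015 91 [-0.0089  0.0083 -0.0003  0.0099]
0.02 764 [-0.0158  0.0153 -0.0002  0.017 ]
0.025 106 [-0.0161  0.0149 -0.0004  0.0171]
shift [-234.9   -3.1 -149.7] turn [-0.001 -0.005 -0.   ]
```

View pics/z17.png

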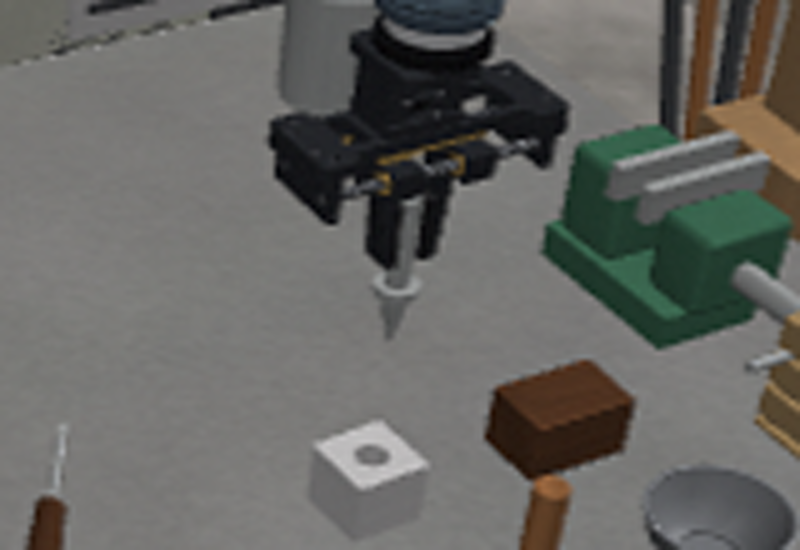

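View pics/w19.png

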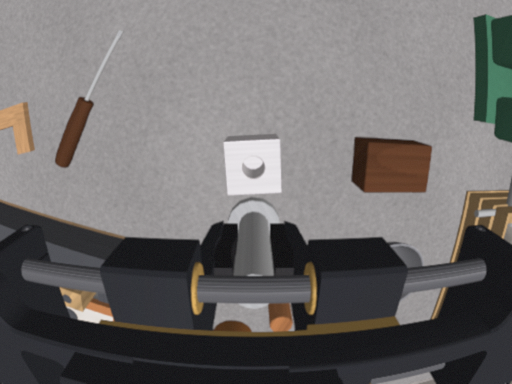

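Emit:
send_rows(commands=[[-33, 0, -21, 0, 0, 0], [-66, 0, -42, 0, 0, 0], [-100, 0, -63, 0, 0, 0], [-133, 0, -85, 0, 0, 0], [-166, 0, -106, 0, 0, 0], [-200, 0, -128, 0, 0, 0], [-235, 0, -150, 0, 0, 0], [-235, 0, -150, 0, 0, 0], [-235, 0, -150, 0, 0, 0], [-235, 0, -150, 0, 0, 0]])

```text
time_s: 34.37
tcp_pos: [0.5917, 0.0651, 0.2155]
tool_rot: [-0.5, -0.498, 0.499, 0.503]
force: [-0.0, 0.2, -1.0]
finger_gap: 0.0173
```

```bash
python3 -c "
from h import *
o=manip.get_obs(); print(o['time_s'],o['tcp_pos'],o['force'])
plan([0.593,0.0648,0.19],down(np.radians(90)))
s=grab('scene','s20'); u,v=px(s,[.592,.065,.114]); print(u,v)
u,v=int(u),int(v)
cv2.imwrite('pics/z18.png',cv2.resize(s['img'][v-40:v+30,u-50:u+50],None,fx=7,fy=7,interpolation=cv2.INTER_CUBIC))
"
```

```text
34.3667 [0.59174875 0.06509381 0.21550889] [-0.0116551   0.20634944 -0.99770887]
shift [-0.3 25.5 -1.4] turn [-0.004 -0.006  0.001]
288.5563531243362 190.4272720150734
```

View pics/z18.png

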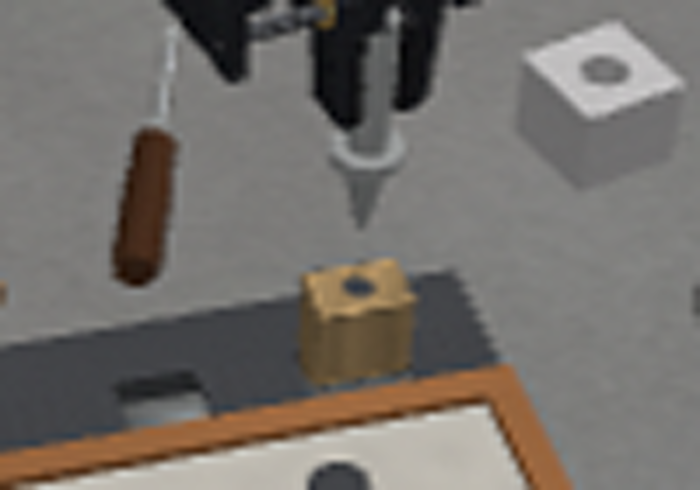

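Aligned over the disc. Lower gently (contact expected ~34 mm down).

Emit:
send_rows(commands=[[0, 10, -1, 0, 0, 0], [0, 20, -1, 0, 0, 0], [0, 27, -1, 0, 0, 0], [0, 30, -1, 0, 0, 0], [0, 31, -1, 0, 0, 0], [0, 32, -1, 0, 0, 0], [0, 33, -1, 0, 0, 0]])

```text
time_s: 35.0
tcp_pos: [0.5942, 0.0651, 0.1846]
tool_rot: [0.501, 0.499, -0.499, -0.501]
force: [-0.6, -0.1, -0.8]
finger_gap: 0.0173
```

Emit:
send_rows(commands=[[0, 1, 0, 0, 0, 0], [0, 2, 0, 0, 0, 0], [0, 2, 0, 0, 0, 0]])

```text
time_s: 35.25
tcp_pos: [0.594, 0.0649, 0.1825]
tool_rot: [0.501, 0.499, -0.499, -0.501]
force: [-0.1, -0.6, -1.0]
finger_gap: 0.0173
```

Emit:
send_rows(commands=[[0, 1, 0, 0, 0, 0], [0, 1.5, 0, 0, 0, 0], [0, 2, 0, 0, 0, 0], [0, 2, 0, 0, 0, 0]])

```text
time_s: 35.58
tcp_pos: [0.5943, 0.0649, 0.1811]
tool_rot: [0.501, 0.499, -0.499, -0.501]
force: [-0.9, 0.8, 2.7]
finger_gap: 0.017
```

Emit:
send_rows(commands=[[0, 0.7, 0, 0, 0, 0], [0, 0.7, 0, 0, 0, 0], [0, 0.7, 0, 0, 0, 0]])

```text
time_s: 35.83
tcp_pos: [0.5945, 0.0649, 0.1809]
tool_rot: [0.502, 0.499, -0.498, -0.501]
force: [-1.7, -0.7, 6.5]
finger_gap: 0.0168
```

```bash
python3 -c "
from h import *
s=grab('scene','s21'); d=grab('wrist','w21')
u,v=px(s,[.592,.065,.114]).astype(int)
cv2.imwrite('pics/z19.png',cv2.resize(s['img'][v-40:v+30,u-50:u+50],None,fx=7,fy=7,interpolation=cv2.INTER_CUBIC))
plan([0.556,-0.1102,0.21],down(np.radians(90)))
"
```

```text
shift [-175.3  -29.1   37.6] turn [ 0.001 -0.005 -0.   ]
```

View pics/z19.png

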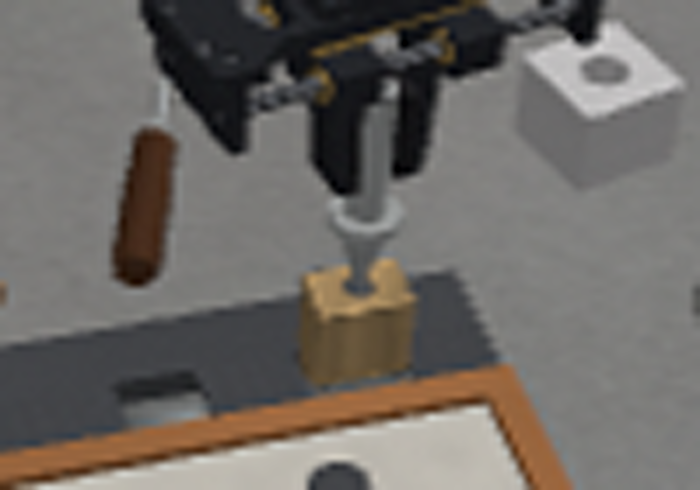

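Emit:
send_rows(commands=[[0, -15, 0, 0, 0, 0], [0, -32, 0, 0, 0, 0], [-35, -32, 8, 0, 0, 0], [-70, -32, 15, 0, 0, 0], [-105, -32, 23, 0, 0, 0], [-140, -32, 30, 0, 0, 0], [-175, -32, 37.5, 0, 0, 0], [-175, -32, 37.5, 0, 0, 0], [-175, -32, 37.5, 0, 0, 0], [-175, -32, 37.5, 0, 0, 0]])

```text
time_s: 36.77
tcp_pos: [0.5555, -0.1096, 0.2114]
tool_rot: [-0.501, -0.499, 0.499, 0.502]
force: [0.1, -0.3, -1.0]
finger_gap: 0.017
```

```bash
python3 -c "
from h import *
o=manip.get_obs(); print(o['time_s'],o['tcp_pos'],o['force'])
plan([0.5555,-0.1102,0.183],down(np.radians(90)))
s=grab('scene','s22'); u,v=px(s,[.555,-.11,.114]).astype(int)
cv2.imwrite('pics/z20.png',cv2.resize(s['img'][v-40:v+30,u-50:u+50],None,fx=7,fy=7,interpolation=cv2.INTER_CUBIC))
"
```

```text
36.7667 [ 0.55548939 -0.10962614  0.21142074] [ 0.10132684 -0.32722844 -0.9629925 ]
shift [-0.6 28.4 -0. ] turn [-0.    -0.006  0.001]
```

View pics/z20.png

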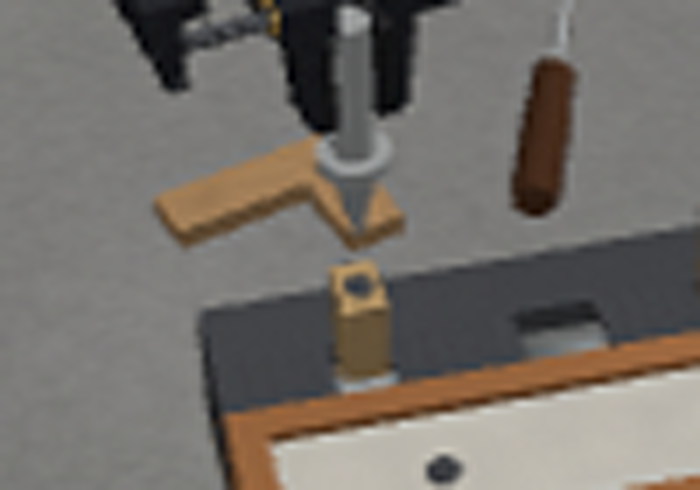

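Emit:
send_rows(commands=[[0, 10, 0, 0, 0, 0], [0, 20, 0, 0, 0, 0], [0, 26, 0, 0, 0, 0], [0, 28, 0, 0, 0, 0], [0, 29, 0, 0, 0, 0], [0, 30, 0, 0, 0, 0], [0, 30.5, 0, 0, 0, 0], [0, 30.5, 0, 0, 0, 0]])

```text
time_s: 37.48
tcp_pos: [0.5559, -0.1099, 0.1815]
tool_rot: [0.501, 0.499, -0.499, -0.501]
force: [-0.2, 0.0, -0.8]
finger_gap: 0.0173
```

Emit:
send_rows(commands=[[0, 0.7, 0, 0, 0, 0], [0, 0.7, 0, 0, 0, 0], [0, 0.7, 0, 0, 0, 0]])

```text
time_s: 37.73
tcp_pos: [0.556, -0.11, 0.1811]
tool_rot: [0.502, 0.499, -0.499, -0.501]
force: [0.1, 0.1, 0.5]
finger_gap: 0.017
```

Emit:
send_rows(commands=[[0, 0.8, 0, 0, 0, 0], [0, 1.2, 0, 0, 0, 0], [0, 1.2, 0, 0, 0, 0], [0, 1.2, 0, 0, 0, 0]])

```text
time_s: 38.07
tcp_pos: [0.5563, -0.1101, 0.1807]
tool_rot: [0.502, 0.499, -0.499, -0.501]
force: [-1.6, 0.1, 7.2]
finger_gap: 0.0171
```

```bash
python3 -c "
from h import *
s=grab('scene','s23'); d=grab('wrist','w23')
u,v=px(s,[.555,-.11,.114]).astype(int)
cv2.imwrite('pics/z21.png',cv2.resize(s['img'][v-40:v+30,u-50:u+50],None,fx=7,fy=7,interpolation=cv2.INTER_CUBIC))
cv2.imwrite('pics/z22.png',s['img'])
"
```

```text
(no output)
```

View pics/z21.png

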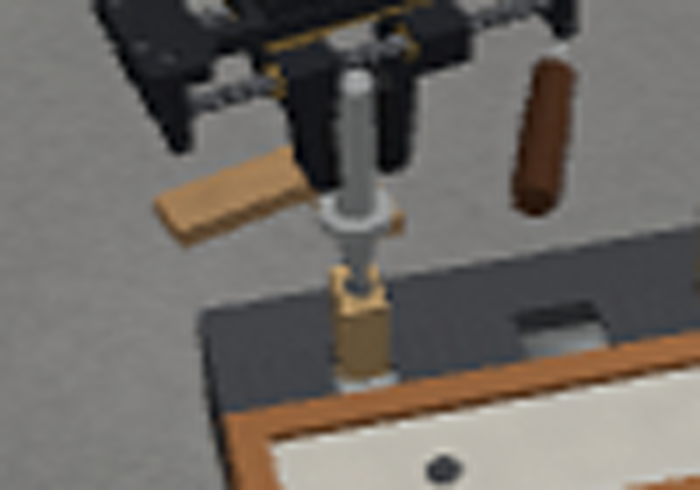

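View pics/z22.png

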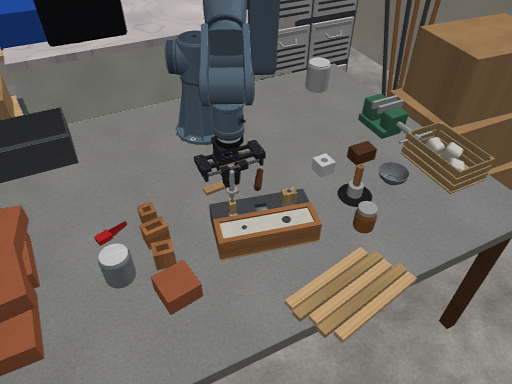

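Emit:
send_rows(commands=[[0, -15, 0, 0, 0, 0], [0, -35, 0, 0, 0, 0], [35, -45, 9, 0, 0, 0], [70, -45, 19, 0, 0, 0], [105, -45, 28, 0, 0, 0], [140, -45, 38, 0, 0, 0], [175, -45, 48, 0, 0, 0], [210, -45, 57, 0, 0, 0], [245, -45, 66, 0, 0, 0], [280, -45, 76, 0, 0, 0]])

```text
time_s: 39.0
tcp_pos: [0.4802, 0.1721, 0.2244]
tool_rot: [0.501, 0.499, -0.499, -0.501]
force: [1.2, 0.6, -1.3]
finger_gap: 0.0173
```

```bash
python3 -c "
from h import *
o=manip.get_obs(); print(o['time_s'],o['tcp_pos'],o['force'])
plan([0.4445,0.3005,0.16],down(np.radians(90)))
"
```

```text
39.0 [0.48024874 0.17205257 0.22435241] [ 1.22891312  0.57167009 -1.27235717]
shift [128.3  64.3  36.4] turn [ 0.    -0.005  0.   ]
```

Emit:
send_rows(commands=[[35, 0, 10, 0, 0, 0], [70, 0, 20, 0, 0, 0], [105, 10, 30, 0, 0, 0], [128, 30, 36.5, 0, 0, 0], [128, 60, 36.5, 0, 0, 0], [128, 70, 36.5, 0, 0, 0], [128, 70, 36.5, 0, 0, 0], [128, 70, 36.5, 0, 0, 0]])

```text
time_s: 39.67
tcp_pos: [0.4451, 0.2981, 0.1542]
tool_rot: [-0.501, -0.498, 0.499, 0.502]
force: [0.5, -0.3, -0.3]
finger_gap: 0.0171
```

```bash
python3 -c "
from h import *
o=manip.get_obs(); print(o['time_s'],o['tcp_pos'],o['force'])
plan([0.4445,0.3005,0.078],down(np.radians(90)))
d=grab('wrist','w24'); s=grab('scene','s24')
cv2.imwrite('pics/z23.png',cv2.resize(d['img'][130:280,170:340],None,fx=4.5,fy=4,interpolation=cv2.INTER_CUBIC))
u,v=px(s,[.4436,.3,.05]).astype(int)
cv2.imwrite('pics/z24.png',cv2.resize(s['img'][v-50:v+30,u-50:u+50],None,fx=7,fy=7,interpolation=cv2.INTER_CUBIC))
W=wcloud(d); m=(abs(W[...,2]-.05)<.003)&(np.hypot(W[...,0]-.4436,W[...,1]-.3)<.05); print(m.sum(),cv2.minAreaRect((W[m][:,:2]*1000).astype(np.float32)))
"
```

```text
39.6667 [0.44507486 0.29805898 0.15422527] [ 0.48357178 -0.27814941 -0.31728333]
shift [ 2.5 76.2  0.5] turn [-0.001 -0.006 -0.001]
3150 ((443.41717529296875, 300.5324401855469), (60.16189193725586, 60.45731735229492), 2.641636371612549)
```

View pics/z23.png

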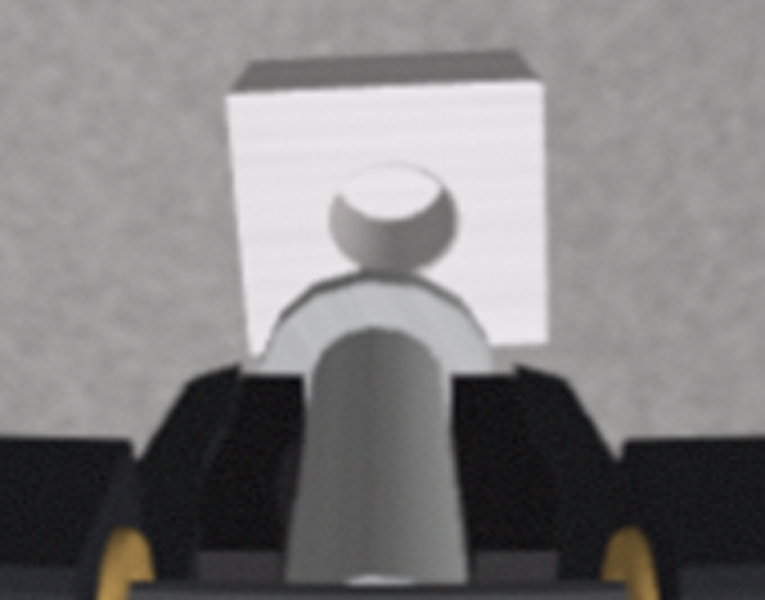

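View pics/z24.png

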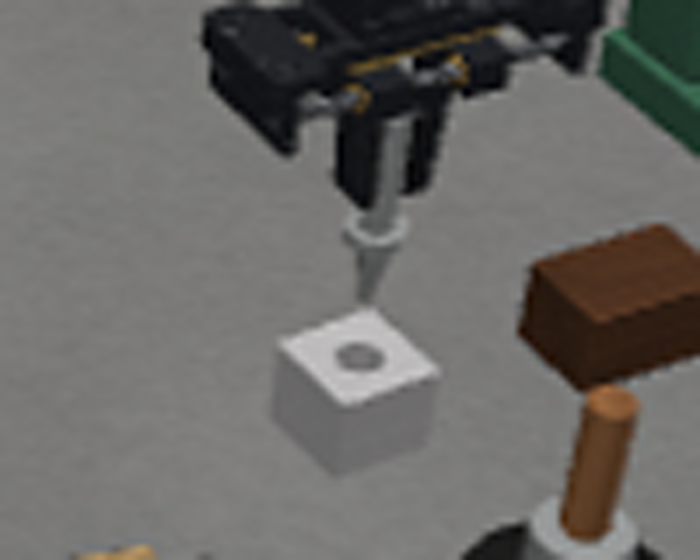

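Emit:
send_rows(commands=[[2, 8, 0.5, 0, 0, 0], [2.5, 20, 0.5, 0, 0, 0], [2.5, 35, 0.5, 0, 0, 0], [2.5, 50, 0.5, 0, 0, 0], [2.5, 63, 0.5, 0, 0, 0], [2.5, 70, 0.5, 0, 0, 0], [2.5, 73, 0.5, 0, 0, 0], [2.5, 74.5, 0.5, 0, 0, 0], [2.5, 74.5, 0.5, 0, 0, 0]])

```text
time_s: 40.52
tcp_pos: [0.4449, 0.3012, 0.0799]
tool_rot: [0.501, 0.499, -0.499, -0.501]
force: [0.0, 0.7, -1.2]
finger_gap: 0.017
```

Emit:
send_rows(commands=[[0, 0.7, 0, 0, 0, 0], [0, 1.4, 0, 0, 0, 0], [0, 1.4, 0, 0, 0, 0]])

```text
time_s: 40.77
tcp_pos: [0.445, 0.3014, 0.079]
tool_rot: [0.501, 0.499, -0.498, -0.501]
force: [-0.3, 0.1, -1.8]
finger_gap: 0.0171
```

Emit:
send_rows(commands=[[0, 0.7, 0, 0, 0, 0], [0, 1.4, 0, 0, 0, 0], [0, 1.4, 0, 0, 0, 0]])

```text
time_s: 41.02
tcp_pos: [0.4449, 0.3013, 0.0774]
tool_rot: [0.501, 0.499, -0.499, -0.501]
force: [-0.8, -0.8, 0.8]
finger_gap: 0.0175
```

Resting on its collar. Release.

Emit:
send_rows(commands=[[0, 0, 0, 0, 0, 0], [0, 0, 0, 0, 0, 0], [0, 0, 0, 0, 0, 0], [0, 0, 0, 0, 0, 0], [0, 0, 0, 0, 0, 0], [0, 0, 0, 0, 0, 0], [0, 0, 0, 0, 0, 0]], claw=1)

```text
time_s: 41.6
tcp_pos: [0.4446, 0.3012, 0.077]
tool_rot: [0.501, 0.499, -0.499, -0.501]
force: [-1.0, -0.1, 0.4]
finger_gap: 0.0614
```

Emit:
send_rows(commands=[[0, -15, 0, 0, 0, 0], [0, -40, 0, 0, 0, 0], [0, -80, 0, 0, 0, 0], [0, -120, 0, 0, 0, 0], [0, -150, 0, 0, 0, 0], [0, -160, -40, 0, 0, 0], [0, -165, -70, 0, 0, 0], [0, -165, -70, 0, 0, 0]])

```text
time_s: 42.27
tcp_pos: [0.5198, 0.3005, 0.2445]
tool_rot: [0.503, 0.5, -0.496, -0.5]
force: [-0.1, -0.7, -0.4]
finger_gap: 0.088
```

```bash
python3 -c "
from h import *
o=manip.get_obs(); print(o['time_s'],o['tcp_pos'],o['force'],o['finger_gap'])
d=grab('wrist','w25'); s=grab('scene','s25'); t=grab('top','t25')
W=wcloud(d);Z=W[...,2]; near=np.hypot(W[...,0]-.4436,W[...,1]-.3003)<.05
for z in (.057,.125):
    m=near&(abs(Z-z)<.003); print(z,m.sum(),cv2.minEnclosingCircle((W[m][:,:2]*1000).astype(np.float32)), np.median(Z[m]))
n2=np.hypot(W[...,0]-.604,W[...,1]-.329)<.05
for z in (.045,.1265):
    m=n2&(abs(Z-z)<.004)
    if m.sum()>3: print('ram',z,m.sum(),cv2.minEnclosingCircle((W[m][:,:2]*1000).astype(np.float32)), np.median(Z[m]))
"; python3 ck.py
```

```text
42.2667 [0.51977645 0.30047142 0.24448672] [-0.06601997 -0.69522079 -0.40456131] 0.08799739470275346
0.057 313 ((444.2300109863281, 301.0026550292969), 16.179378509521484) 0.05744450060983858
0.125 320 ((444.25799560546875, 301.1905517578125), 9.097333908081055) 0.12543464159467627
ram 0.045 710 ((598.9605712890625, 330.15521240234375), 26.051654815673828) 0.045189736143069426
ram 0.1265 402 ((599.2301635742188, 330.0215148925781), 12.773773193359375) 0.12512992102142872
42.4167 [0.51392229 0.30064973 0.24113477] [ 0.49623115 -0.50853983  0.61872144] 0.08830664807860253
wide 144 front face z range [0.0741 0.1175] X 0.0159 top90 0.1169
nar 77 front face z range [0.0752 0.1186] X 0.0163 top90 0.1166
```

View pics/s25.png

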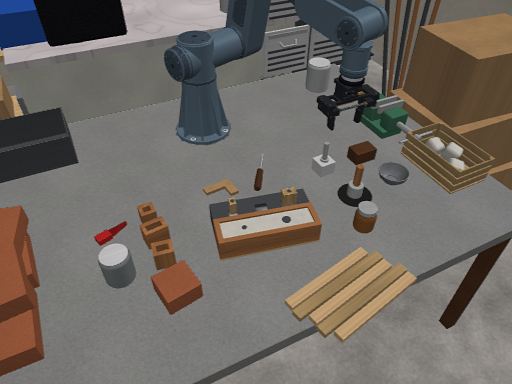

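View pics/w25.png

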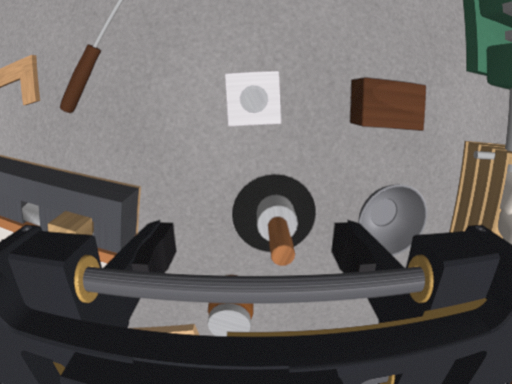

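Emit:
send_rows(commands=[[0, 0, 0, 0, 0, 0], [0, 0, 0, 0, 0, 0], [0, 0, 0, 0, 0, 0], [0, 0, 0, 0, 0, 0]])

```text
time_s: 42.8
tcp_pos: [0.5141, 0.301, 0.242]
tool_rot: [-0.501, -0.499, 0.499, 0.501]
force: [0.7, 0.3, 0.7]
finger_gap: 0.0879
```

```bash
python3 -c "
from h import *
print(ticket.sign_off())"
```

```text
the job is handed in; nothing more can be done
None
```

The job is handed in at 42.8 s, with every step done and no failed check. The sign-off itself gives no verdict. Two wedges were there, the wide and the narrow; the middle stand was empty from the start.

- **Wedges:** both went into their own sockets, sloping face towards the shoe, and were driven down with the rammer until they stopped. The wrist depth then read both tops at 0.1144 m over steel at 0.0705 m. That is 44 mm, so the shoulders are down, and each head is centred on its socket within about 1 mm.
- **Stylus touches:** the tip sat on the middle of the wide disc, then the narrow one, at about 7 to 8 N each, confirmed in the scene pictures.
- **Put back:** the stylus hangs in its block, about 1 mm off the hole's axis, with its top at the same height as at the start. The rammer stands upright about 5 mm from the pad's middle.
- **Bystanders:** none looks moved in the last scene picture; I did not measure their positions.
- **One disagreement:** the scene camera read the wedge tops about 2.5 mm higher (0.117 m) than the wrist camera. I put this down to edge noise. The sharp rise in force when ramming and the wrist depth both say home.

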